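Fit the double cover on a junction box and take off its outer lid

TASK

Turn the clamp knob clockwise to its stop so that the carriage with the open junction box is locked where it stands. Then take the double cover by its inner cover, so that the outer lid rides along in its recess, and lower it in your grip, without dropping it, until the inner cover sits fully home on the box. Finally lift the outer lid alone by its handle, leaving the inner cover seated and undisturbed, and finish while still holding the outer lid level, at least 10 cm higher than where it sat; leave the other things on the bench alone.

Things in the scene. Friction and masses are not known exactly. Their poses are not given: they have to be found in the camera images.
- clamp_knob (a joint): clamp knob at the +y end of the carriage, 125 mm along the rail from the box's middle. Radians, 0 = loose, grows as it is turned clockwise seen from above, 1.3 = hard stop, clamp tight. Turning takes 0.15 to 0.25 N m, more towards the stop; it stays where it is left.
- clamp_knob_grip (a point): on the knob's axis, 7 mm below the top of its finger bar. Black bar 46 mm long, 14 mm wide, 32 mm high, standing on a disc of 48 mm diameter; the disc's top is 23 mm below this point. The point turns with the knob: x runs along the bar, z is up. When loose the bar lies across the rail.
- carriage (a joint): position of the carriage on its rail, m, -0.05 to 0.05, growing towards the knob's end. Loose, only about 4 N of friction holds it; clamped, it holds about 30 N. Aluminium plate 150 x 215 mm, top 34 mm above the bench, carrying the box and the knob.
- box_rim (a point): centre of the mouth of the open white plastic junction box, in the plane of its rim, 84 mm above the bench. Outside 140 mm along x, 84 mm along y, 50 mm high, walls 5 mm (mouth 130 x 74 mm). y runs along the rail towards the knob, z is up. Modules inside stay 10 mm or more below the rim.
- guard_mid (a point): inner cover (white plastic, about 220 g, loose): its centre. x along its length, z up. Raised body 110 x 56 mm with upright sides from 11 mm below this point (top of its flange) to 23 mm above it; grasp it across the 56 mm sides. Recess in its top 102 x 48 mm, 6 mm deep, holds the outer lid.
- guard_flange (a point): centre of the underside of the inner cover's flange (144 x 88 mm, 4 mm thick), 15 mm below guard_mid; it rests on the box's rim, at box_rim, when home. Below it a foot 124 x 68 mm, 8 mm high (lowest 4 mm only 116 x 60 mm) enters the box's mouth, either way round. At the start the foot stands on the bench.
- lid_handle (a point): outer lid (grey plastic, about 90 g, loose): middle of its handle. Plate 98 x 44 mm, 8 mm thick, loose in the recess with 2 mm play all round. Handle: upright bar 44 mm long (x), 14 mm wide (y), 22 mm high on the plate's middle, its top 11 mm above this point, the plate's top 11 mm below. Nested, 36 mm above guard_mid.
- meter: bystander: black hand-held meter lying flat, 150 x 75 x 32 mm; origin under its centre
- screwdriver: bystander: screwdriver lying flat, 200 mm long, handle 26 mm thick; origin under its middle, x towards the tip
- breaker: bystander: white circuit breaker module standing on the bench, 85 x 36 x 63 mm plus toggle; origin under its centre

How it is judged:
By the outcome, as a careful person would: the job done as asked, in the order asked, and still so for the second after the job is handed in, while the arm keeps its last pose, push and grip.
It also fails if it takes over 67 s, if anything falls off the work surface, if the arm or the gripper's body presses on something with over 40 N, if the wrist force passes 120 N, or if a joint passes its speed limit or range.

ROBOT

A 6-joint arm with a two-finger parallel gripper is mounted at the origin on the work surface. World frame = base frame: x ahead of the robot, y to its left, z up, the work surface at z = 0. Lengths are in m, angles in rad, forces in N, time in s.
With the tool pointing down it reaches from about 0.225 to 0.875 m from the base axis. Payload 3.4 kg.
Tool frame: the origin (TCP) lies at the very end of the fingers, on their centre line; the grasp point (between the pads) lies 19 mm behind it; x points along the fingers, z is the direction in which the jaws open and shut, and the axes are right-handed (so a half turn about x gives the same grasp; the last joint's range is limited). The gripper opens to 85 mm and grips with 20 to 120 N. Pads are 22 mm wide; open, the fingers measure 114 mm over their backs; the gripper's body (76 mm by 85 mm) begins 54 mm behind the grasp point. The pads swing forward as they close: fully open they stand 13 mm farther back than shut.
Start: joints at [-1.363, 0.276, 1.505, -0, 1.361, -0.121], TCP at [0.186, -0.544, 0.209] pointing down, gripper open.
Joint ranges: [-2.89, 2.89], [-0.75, 2.08], [0.22, 2.7], [-1.18, 4.32], [0.11, 2.71], [-2.7, 2.7]. Speed limits (rad/s): [2.57, 2.57, 3.14, 3.14, 3.14, 3.14].

INTERFACE

Orientations are given as a unit quaternion [w, x, y, z].
In Python, from rig import manip, viewer, finder gives the robot as it stands.
- The arm moves only by the tool move_arm, never from a script. Its argument "rows" is a list of rows, each a list of 3 entries, a list of its own where there are three numbers: the shift along the tool's x, y, z in mm, then the turn about the tool's x in rad, then the finger opening in mm, from 0 to 85.4. A call has 1 to 8 rows; each row is the pose to reach, as a shift and turn from the pose measured when the call began, along the tool's axes at that moment; what a row does not reach only later rows make up. A row lasts 1/12 s, in which the tool goes at most 41.7 mm and 7.16 degrees, less where a joint would pass 70% of its speed; a pose out of reach is approached as far as the arm can. A call with a gripper value outside its range is refused whole. The fingers move at their own pace and stop on an object; "force" is the grip in N (left out, the last holds). Time passes only in rows, so rows that repeat a pose let the fingers close. It gives the time, the measured TCP pose, the force and the opening at its end, in the units of the state.
- manip.get_state(): the state, without advancing time (a new reading comes with each control period).
- viewer.get_image(name): name is "side" or "top"; returns the picture (384x512x3 uint8, red, green, blue); there is no depth.
- viewer.get_calibration(name): a dict with "mtx" (3x3 intrinsics, pixels), "k1" (the pictures are not rectified: a ray, as slopes to the right and down, at radius r is drawn at 1 + k1 r^2 times it, then the intrinsics apply), "R" (3x3) and "t" (3): a world point X has camera coordinates R X + t. Camera axes: x right, y down, z forward; pixel columns grow to the right and rows downward; lengths in m; the calibration is good to about 2 mm. A picture is of the moment at which its call begins. get_calibration takes no time and is no camera call.
- manip.sign_off(): hands the job in, once; it reports no verdict.
Trained networks look in the newest picture that a camera, given by its name, has taken for a name from the list of things; names that differ only in an ending like _2 or _b are one class to them, and where a whole thing is asked for, a point or a joint stands for the part that bears it (a point fixed in the world has none). Each returns a list of dicts, best first, with "score" (0 to 1); they miss things now and then, are a little off and sometimes report something else, mostly with a low value. They report only what shows in the picture. A call takes as long as a camera call.
- finder.look_for(target, camera): "centre" ([column, row] in pixels, amid what is visible of it).
- finder.trace(target, camera): "mask" (384x512 bool, what is visible of it) and "centre" ([column, row] in pixels, amid what is visible of it).
The state is a dict: "clock": time; "qpos": joint angles; "qd": joint speeds; "effort": joint torques, N m; "position": TCP position; "ee_rot": TCP orientation; "contact_force": force on the tool from outside, world axes, zero at the start; "moment": the same for the moment, N m; "width": finger opening in m.
Only numpy, scipy, OpenCV 4.12 (cv2) and the standard library are available. Lean on these libraries where they do the work, as an engineer would, in place of code of your own. Each camera call takes 0.05 s, during which the arm holds its last target.

## Working session

There is one attempt and no reset: what is moved stays moved. The work goes in short steps, Python scripts to look and compute and a tool call to move; the robot and the scene stay as the last step left them, time stands still between calls to the robot, and variables do not carry over. Pictures are saved under pics/ and viewed, and the job is handed in when it is done.

Besides the shell and the picture viewer there is one more tool, called after "Emit:" by a JSON object that holds its "op" and its "data", one argument or row to a line. move_arm: Moves the arm, as the interface text tells. Its arguments: {"type":"object","properties":{"rows":{"type":"array"},"force":{"type":"number"}},"required":["rows"]}

```bash
ls; mkdir -p pics; cat > h.py <<'E'
import numpy as np, cv2
from rig import manip, viewer, finder
from scipy.spatial.transform import Rotation as Ro
def st(p=True):
    s=manip.get_state()
    if p: print({k:np.round(s[k],4).tolist() for k in ('clock','position','ee_rot','contact_force','width','qpos')})
    return s
def R(q): return Ro.from_quat([q[1],q[2],q[3],q[0]]).as_matrix()
def proj(cam,X):
    c=viewer.get_calibration(cam); X=np.atleast_2d(X); p=X@np.array(c['R']).T+np.array(c['t']); s=p[:,:2]/p[:,2:]
    s=s*(1+c['k1']*(s**2).sum(1,keepdims=True)); m=np.array(c['mtx']); return s@m[:2,:2].T+m[:2,2]
def ray(cam,uv):
    c=viewer.get_calibration(cam); m=np.array(c['mtx']); d=np.linalg.solve(m[:2,:2],np.array(uv,float)-m[:2,2]); s=d.copy()
    for _ in range(30): s=d/(1+c['k1']*(s@s))
    Rm=np.array(c['R']); return -Rm.T@np.array(c['t']), Rm.T@np.array([s[0],s[1],1])
def atz(cam,uv,z):
    o,d=ray(cam,uv); return o+d*(z-o[2])/d[2]
def snap(cam,name):
    im=viewer.get_image(cam); cv2.imwrite(f'pics/{name}.png',cv2.cvtColor(im,cv2.COLOR_RGB2BGR)); return im
E
python3 - <<'E'
from h import *
st()
for c in('top','side'):
    snap(c,c+'0')
    cal=viewer.get_calibration(c); print(c,np.round(-np.array(cal['R']).T@cal['t'],3),np.round(cal['R'],2).tolist(),cal['mtx'],cal['k1'])
    for n in('clamp_knob','carriage','box_rim','guard_mid','lid_handle','meter','screwdriver','breaker'):
        r=finder.look_for(n,c); print(n,[(np.round(x['centre'],1).tolist(),round(x['score'],2)) for x in r[:3]])
E
```

```text
pics
{'clock': 0.0, 'position': [0.1855, -0.5436, 0.2082], 'ee_rot': [0.5746, 0.4119, 0.5756, -0.411], 'contact_force': [0.3217, 0.4723, -0.2261], 'width': 0.0853, 'qpos': [-1.363, 0.2766, 1.5061, -0.0, 1.3607, -0.121]}
top [ 0.439 -0.101  1.006] [[-0.0, -1.0, 0.02], [-0.98, -0.0, -0.18], [0.18, -0.02, -0.98]] [[379.86654176   0.         257.70804913]
 [  0.         379.86654176 189.43911865]
 [  0.           0.           1.        ]] 0.04152489962324475
clamp_knob [([107.7, 214.4], 0.64), ([286.3, 161.5], 0.34)]
carriage [([136.7, 223.1], 0.56)]
box_rim [([138.6, 222.2], 0.63)]
guard_mid [([308.3, 227.5], 0.94)]
lid_handle [([313.1, 223.0], 0.64), ([307.8, 225.8], 0.55)]
meter [([288.8, 162.5], 0.76)]
screwdriver [([211.2, 124.1], 0.96), ([304.4, 227.0], 0.34)]
breaker [([383.5, 245.1], 0.77)]
side [0.518 0.721 0.658] [[-1.0, -0.1, -0.0], [-0.05, 0.58, -0.81], [0.08, -0.81, -0.58]] [[347.47102523   0.         252.54001   ]
 [  0.         347.47102523 192.57909356]
 [  0.           0.           1.        ]] 0.005429581974979115
clamp_knob [([258.5, 301.8], 0.66)]
carriage [([267.6, 284.8], 0.69)]
box_rim [([265.6, 282.7], 0.56)]
guard_mid [([275.1, 181.2], 0.85)]
lid_handle [([277.8, 171.7], 0.76)]
meter [([225.1, 187.4], 0.62)]
screwdriver [([179.3, 228.1], 0.62), ([226.2, 186.1], 0.43)]
breaker [([297.7, 152.9], 0.59)]
```

View pics/top0.png

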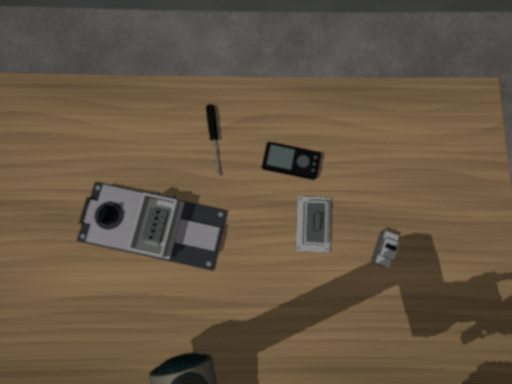

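View pics/side0.png

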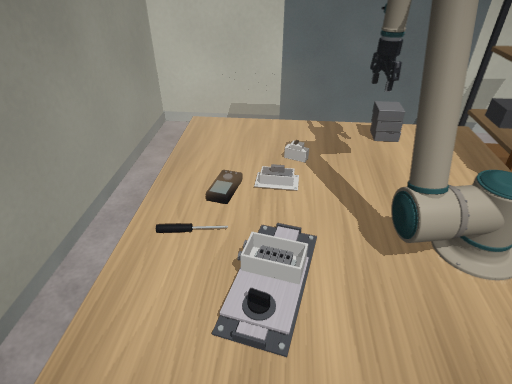

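```bash
cat > z.py <<'E'
import cv2,sys
def crop(name,x,y,w,h,k,out):
    im=cv2.imread(f'pics/{name}.png'); c=im[y:y+h,x:x+w]; cv2.imwrite(f'pics/{out}.png',cv2.resize(c,None,fx=k,fy=k,interpolation=cv2.INTER_CUBIC))
E
python3 - <<'E'
from z import crop
crop('top0',70,170,170,110,4.6,'t_box')
crop('side0',210,215,130,135,4.4,'s_box')
crop('top0',280,180,70,85,7,'t_g')
crop('side0',240,150,80,50,9,'s_g')
from h import *
for c in('top','side'):
    for n in('clamp_knob','box_rim','guard_mid','lid_handle'):
        viewer.get_image(c)
        for r in finder.trace(n,c)[:1]:
            cs,_=cv2.findContours(r['mask'].astype(np.uint8),0,2); k=max(cs,key=cv2.contourArea)
            print(c,n,r['score'],cv2.minAreaRect(k),cv2.contourArea(k))
E
```

```text
top clamp_knob 0.53 ((107.60001373291016, 214.7000274658203), (18.024978637695312, 18.657434463500977), 18.43494987487793) 268.0
top box_rim 0.9 ((135.3365478515625, 219.05624389648438), (87.5371322631836, 63.05164337158203), 11.9761323928833) 4869.0
top guard_mid 0.89 ((313.0, 223.5), (55.0, 32.0), 90.0) 1665.5
top lid_handle 0.68 ((315.5, 222.0), (38.0, 17.0), 90.0) 591.0
side clamp_knob 0.84 ((258.57318115234375, 301.3414611816406), (21.975875854492188, 23.96364402770996), 6.34019136428833) 435.5
side guard_mid 0.63 ((276.12701416015625, 179.8916015625), (43.78481674194336, 17.34078025817871), 4.513988018035889) 551.5
side lid_handle 0.61 ((276.6802062988281, 169.97715759277344), (29.140043258666992, 9.83209228515625), 4.085616588592529) 212.0
```

View pics/t_box.png

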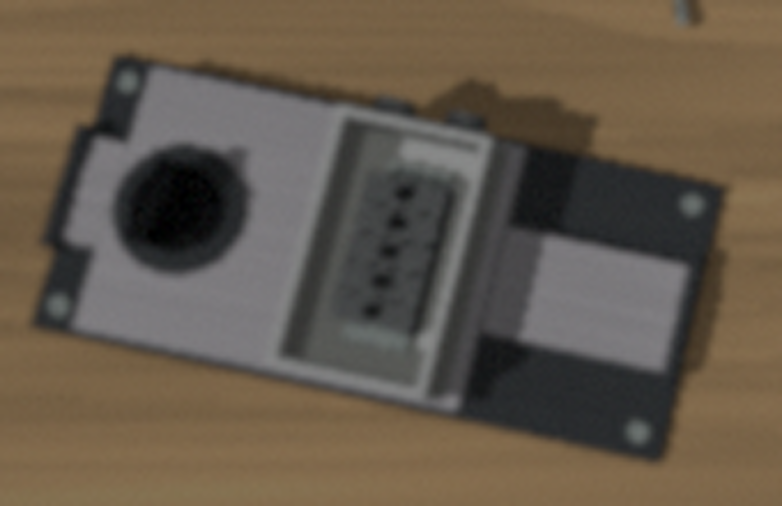

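View pics/s_box.png

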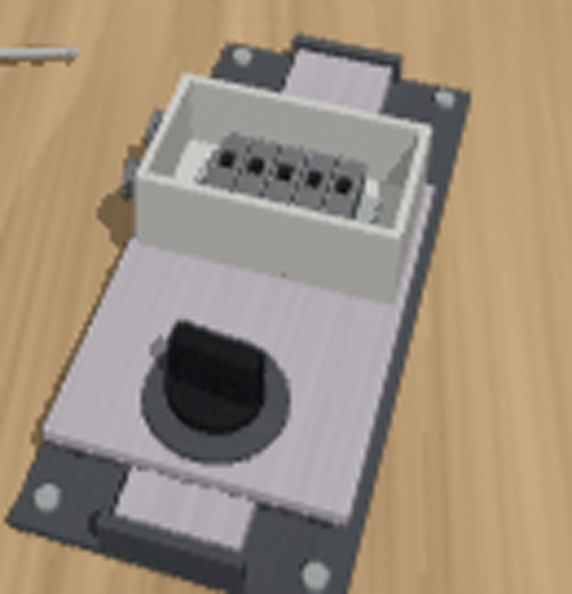

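View pics/t_g.png

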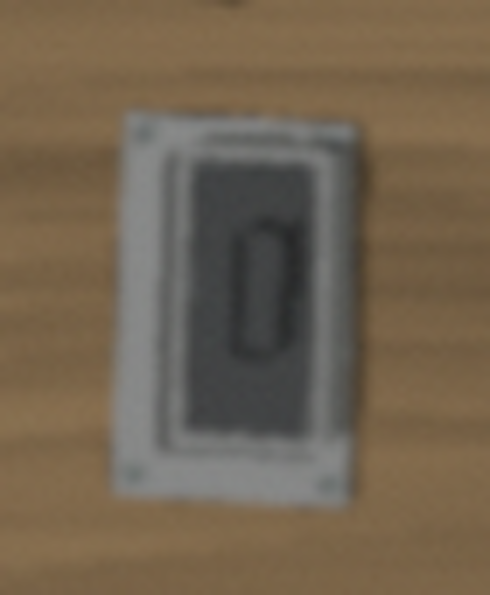

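View pics/s_g.png

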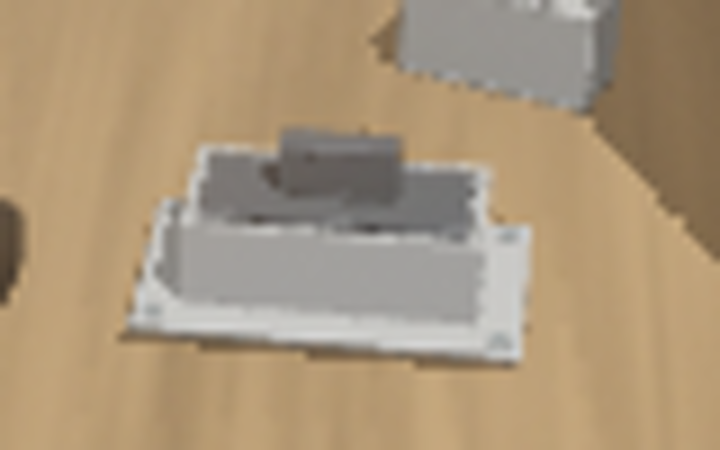

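```bash
cat > fit.py <<'E'
from h import *
from scipy.optimize import least_squares
def fit(obs,x0):
    # obs: list (cam, local pts Nx3 (z world), pix)
    def pts(p,L): c,s=np.cos(p[2]),np.sin(p[2]); L=np.array(L,float); return np.c_[p[0]+c*L[:,0]-s*L[:,1],p[1]+s*L[:,0]+c*L[:,1],L[:,2]]
    f=lambda p: np.concatenate([(proj(c,pts(p,L))-np.array(q)).ravel() for c,L,q in obs])
    r=least_squares(f,x0,loss='soft_l1'); return r.x,f(r.x).reshape(-1,2)
def rect(a,b,z): return [[-a/2,-b/2,z],[a/2,-b/2,z],[a/2,b/2,z],[-a/2,b/2,z]]
E
python3 - <<'E'
from fit import *
T=lambda a:np.array(a)/4.6+[70,170]
S=lambda a:np.array(a)/4.4+[210,215]
# local: x+ = up in top pic(away), y+ = knob (left)
L=rect(140,84,84); L=np.array(L)/1000
# order (-x,-y),(+x,-y),(+x,+y),(-x,+y)
top=T([[435,400],[490,142],[340,105],[280,358]])
side=S([[432,125],[185,75],[135,178],[408,238]])
for o in ([('top',L,top)],[('side',L,side)],[('top',L,top),('side',L,side)]):
    p,r=fit(o,[0.37,0.15,0.2]); print('box',np.round(p,4),np.round(r,1).tolist())
T=lambda a:np.array(a)/7+[280,180]
S=lambda a:np.array(a)/9+[240,150]
F=np.array(rect(144,88,12))/1000; B=np.array(rect(110,56,46))/1000
tf=T([[350,508],[360,122],[125,110],[112,495]])
# guard local x along world +x
sf=S([[530,228],[160,200],[130,325],[520,352]]); sb=S([[490,168],[200,148],[188,222],[480,238]])
for o in ([('top',F,tf)],[('side',F,sf),('side',B,sb)],[('top',F,tf),('side',F,sf),('side',B,sb)]):
    p,r=fit(o,[0.35,-0.23,0]); print('guard',np.round(p,4),np.round(r,1).tolist())
E
```

```text
box [ 0.5246  0.1323 -0.1866] [[-0.1, -0.3], [1.3, -1.5], [0.1, 0.2], [-1.2, 2.3]]
box [ 0.5222  0.1388 -0.1955] [[0.3, -0.1], [-0.2, -0.2], [0.4, 0.3], [-0.5, 0.1]]
box [ 0.5232  0.1352 -0.1956] [[-1.7, 0.4], [0.3, -0.7], [-0.8, 0.6], [-2.7, 2.7], [-0.2, -1.2], [-0.5, -1.2], [0.2, -0.9], [-1.0, -1.2]]
guard [ 0.5333 -0.2655 -0.0561] [[0.1, -0.0], [-0.3, 0.2], [0.2, -0.0], [0.0, -0.2]]
guard [ 0.5312 -0.2617 -0.0413] [[0.1, -0.5], [-0.2, -0.4], [-0.2, -0.2], [0.4, 0.2], [0.1, -0.2], [-0.2, -0.3], [-0.8, 0.3], [0.5, 1.0]]
guard [ 0.5322 -0.2646 -0.052 ] [[-0.1, 0.4], [-0.7, 0.5], [-0.3, 0.5], [-0.2, 0.4], [-0.1, -0.8], [-0.2, -0.9], [-0.5, -0.8], [-0.0, -0.2], [-0.1, -0.6], [-0.3, -0.8], [-1.1, -0.3], [0.1, 0.6]]
```

```bash
cat > ov.py <<'E'
from h import *
def ov(cam,pic,sets,x,y,w,h,k,out):
    im=cv2.imread(f'pics/{pic}.png')[y:y+h,x:x+w]; im=cv2.resize(im,None,fx=k,fy=k,interpolation=cv2.INTER_CUBIC)
    im=np.clip(im.astype(float)*1.5,0,255).astype(np.uint8)
    for P,L,col in sets:
        c,s=np.cos(P[2]),np.sin(P[2]); L=np.array(L); W=np.c_[P[0]+c*L[:,0]-s*L[:,1],P[1]+s*L[:,0]+c*L[:,1],L[:,2]]
        q=((proj(cam,W)-[x,y]+0.5)*k-.5).round().astype(int); cv2.polylines(im,[q],True,col,1)
    cv2.imwrite(f'pics/{out}.png',im)
E
python3 - <<'E'
from ov import *; from fit import rect
r=lambda a,b,z:np.array(rect(a,b,z))/1000
P=[0.5225,0.1385,-0.1955]
K=lambda a,b,z:r(a,b,z)+[0,.125,0]
pl=r(150,215,34)+[0,.125-.0425-.02,0]
circ=np.array([[.024*np.cos(t),.125+.024*np.sin(t),.043] for t in np.linspace(0,6.28,40)])
sets=[(P,r(140,84,84),(0,0,255)),(P,r(130,74,84),(0,0,255)),(P,r(140,84,34),(255,0,0)),(P,K(46,14,73),(0,255,0)),(P,circ,(0,255,255))]
ov('top','top0',sets,70,170,170,110,4.6,'o_t')
ov('side','side0',sets,210,215,130,135,4.4,'o_s')
E
```

```text
(no output)
```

View pics/o_t.png

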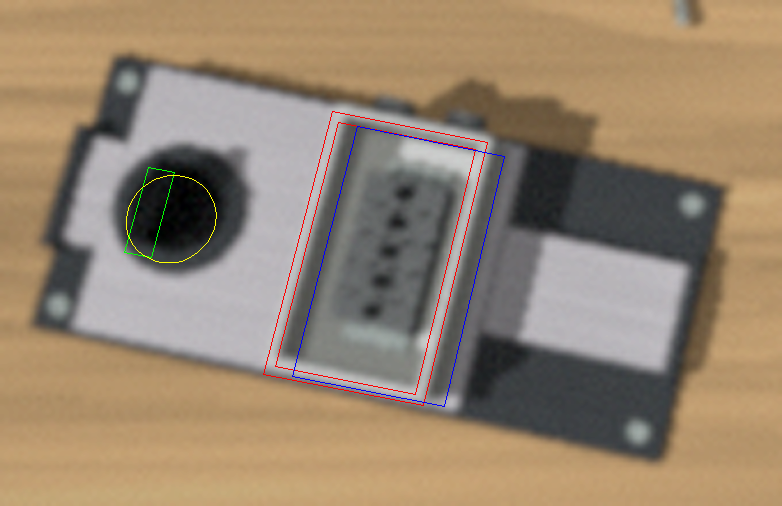

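View pics/o_s.png

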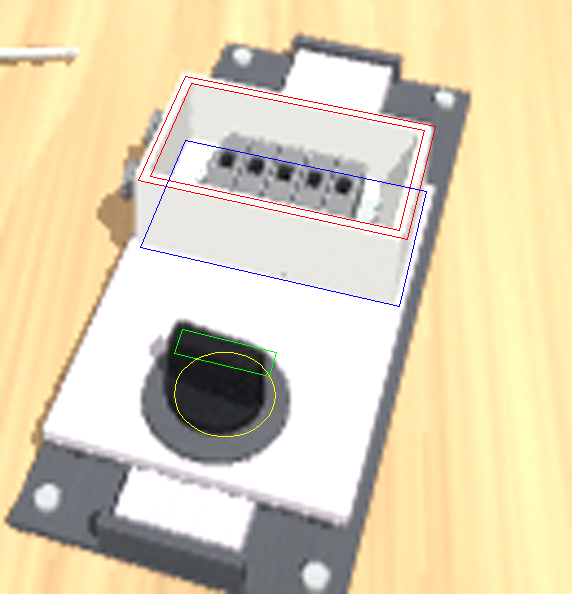

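```bash
python3 - <<'E'
import cv2,numpy as np
def g(n,x,y,w,h,k):
    im=cv2.imread(f'pics/{n}.png')[y:y+h,x:x+w]; im=cv2.resize(im,None,fx=k,fy=k,interpolation=cv2.INTER_CUBIC)
    return np.clip(255*(im/255.)**0.4*1.1-40,0,255).astype(np.uint8)
a=g('top0',88,195,40,40,10);b=g('side0',235,280,45,45,8.888889)
cv2.imwrite('pics/knob0.png',np.hstack([a,b]))
E
```

```text
(no output)
```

View pics/knob0.png

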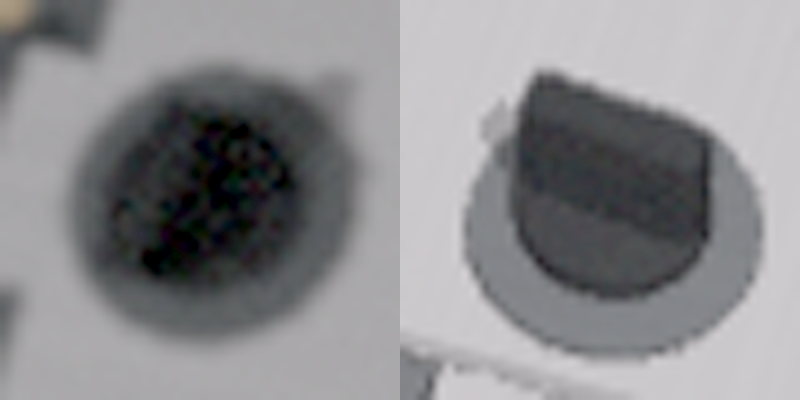

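```bash
cat >> h.py <<'E'
def plan(pos,yaw):
    """pos TCP world; yaw: world angle of jaw axis (mod pi)"""
    s=st(); M=R(s['ee_rot']); z=M[:,2]; cur=np.arctan2(z[1],z[0])
    # rotation about tool x (down) by +a decreases world yaw by a
    a=(cur-yaw+np.pi/2)%np.pi-np.pi/2
    print('down',np.round(M[:,0],4),'jawyaw',round(cur,4),'shift mm',np.round(M.T@(np.array(pos)-s['position'])*1000,1).tolist(),'turn',round(a,4),'q6',round(float(s['qpos'][5]),3))
E
python3 - <<'E'
from h import *
print(proj('top',[[.439,-.101,0]]))
for z in (.036,.04): print(z,atz('top',[88+20.8,195+20],z),atz('side',[235+(615-400)/8.889-.5,280+235/8.889-.5],z))
# ring diam
print(np.linalg.norm(atz('side',[235+65/8.889,280+235/8.889],.038)-atz('side',[235+363/8.889,280+235/8.889],.038)))
print('plate/disc')
for z in (.07,.08,.09):
    q=[[540,72],[708,130],[700,165],[523,112]]
    print(z,[np.round(atz('side',[235+(u-400)/8.889-.5,280+v/8.889-.5],z)[:2],4).tolist() for u,v in q])
plan([.545,.258,.2],-.19+np.pi/2)
E
```

```text
[[250.94111199 260.35742977]]
0.036 [0.55287022 0.25905487 0.036     ] [0.55071586 0.26140114 0.036     ]
0.04 [0.5523999  0.25756915 0.04      ] [0.55050461 0.26435222 0.04      ]
0.07061799656977165
plate/disc
0.07 [[0.5704, 0.2427], [0.5298, 0.2557], [0.531, 0.2657], [0.5732, 0.2546]]
0.08 [[0.5695, 0.2508], [0.5295, 0.2636], [0.5308, 0.2734], [0.5722, 0.2626]]
0.09 [[0.5686, 0.2589], [0.5293, 0.2715], [0.5306, 0.2811], [0.5713, 0.2705]]
{'clock': 1.7, 'position': [0.1857, -0.5442, 0.2091], 'ee_rot': [0.5751, 0.4114, 0.5751, -0.4115], 'contact_force': [0.2288, -0.5835, -0.2192], 'width': 0.0854, 'qpos': [-1.363, 0.2759, 1.5049, -0.0, 1.3607, -0.121]}
down [ 0.e+00 -1.e-04 -1.e+00] jawyaw -1.242 shift mm [9.1, 599.1, -643.2] turn 0.5188 q6 -0.121
```

```bash
python3 - <<'E'
from h import *
plan([.551,.2605,.15],-.2+np.pi/2)
E
```

```text
{'clock': 1.7, 'position': [0.1857, -0.5442, 0.2091], 'ee_rot': [0.5751, 0.4114, 0.5751, -0.4115], 'contact_force': [0.2288, -0.5835, -0.2192], 'width': 0.0854, 'qpos': [-1.363, 0.2759, 1.5049, -0.0, 1.3607, -0.121]}
down [ 0.e+00 -1.e-04 -1.e+00] jawyaw -1.242 shift mm [59.1, 605.6, -643.7] turn 0.5288 q6 -0.121
```

Emit:
{"op": "move_arm", "data": {
  "rows": [
    [[59, 599, -647], -2.62, 60],
    [[59, 599, -647], -2.62, 60],
    [[59, 599, -647], -2.62, 60],
    [[59, 599, -647], -2.62, 60],
    [[59, 599, -647], -2.62, 60],
    [[59, 599, -647], -2.62, 60],
    [[59, 599, -647], -2.62, 60],
    [[59, 599, -647], -2.62, 60]
  ]
}}

```text
clock: 2.37
position: [0.3211, -0.2385, 0.187]
ee_rot: [0.702, 0.083, 0.702, -0.084]
contact_force: [2.0, -0.2, -1.0]
width: 0.06
```

```bash
python3 - <<'E'
from h import *
plan([.551,.2605,.15],-.2+np.pi/2)
E
```

```text
{'clock': 2.3667, 'position': [0.3211, -0.2385, 0.187], 'ee_rot': [0.7025, 0.0833, 0.7019, -0.0837], 'contact_force': [1.9785, -0.2148, -0.9911], 'width': 0.06, 'qpos': [-0.8134, 0.0225, 1.8758, 0.0001, 1.2423, -0.5768]}
down [ 8.e-04 -6.e-04 -1.e+00] jawyaw -0.2367 shift mm [36.8, 539.0, 106.5] turn 1.5341 q6 -0.577
```

Emit:
{"op": "move_arm", "data": {
  "rows": [
    [[37, 539, 106], -1.61, 60],
    [[37, 539, 106], -1.61, 60],
    [[37, 539, 106], -1.61, 60],
    [[37, 539, 106], -1.61, 60],
    [[37, 539, 106], -1.61, 60],
    [[37, 539, 106], -1.61, 60],
    [[37, 539, 106], -1.61, 60],
    [[37, 539, 106], -1.61, 60]
  ]
}}

```text
clock: 3.03
position: [0.4599, 0.0642, 0.1647]
ee_rot: [0.656, -0.264, 0.656, 0.263]
contact_force: [1.9, -0.1, -0.5]
width: 0.06
```

```bash
python3 - <<'E'
from h import *
plan([.551,.2605,.15],-.2+np.pi/2)
E
```

```text
{'clock': 3.0333, 'position': [0.4599, 0.0642, 0.1647], 'ee_rot': [0.6564, -0.2643, 0.6557, 0.2634], 'contact_force': [1.9325, -0.1002, -0.531], 'width': 0.06, 'qpos': [-0.0106, 0.1403, 1.8013, -0.0009, 1.1985, -0.775]}
down [ 1.4e-03 -9.0e-04 -1.0e+00] jawyaw 0.7648 shift mm [14.7, 78.6, 201.6] turn -0.606 q6 -0.775
```

Emit:
{"op": "move_arm", "data": {
  "rows": [
    [[15, 79, 202], -0.606, 60],
    [[15, 79, 202], -0.606, 60],
    [[15, 79, 202], -0.606, 60],
    [[15, 79, 202], -0.606, 60],
    [[15, 79, 202], -0.606, 60],
    [[15, 79, 202], -0.606, 60],
    [[15, 79, 202], -0.606, 60]
  ]
}}

```text
clock: 3.62
position: [0.5521, 0.2641, 0.1488]
ee_rot: [0.547, -0.449, 0.546, 0.448]
contact_force: [0.0, -1.5, -0.4]
width: 0.0601
```

```bash
python3 - <<'E'
from h import *
plan([.551,.2605,.08],-.2+np.pi/2)
snap('top','t1');snap('side','s1')
s=manip.get_state();print(proj('top',[s['position']]),proj('side',[s['position']]))
from z import crop
crop('t1',60,150,130,110,3,'c1');crop('s1',190,200,130,150,2.8,'c2')
a=cv2.imread('pics/c1.png');b=cv2.imread('pics/c2.png');h=420
cv2.imwrite('pics/c12.png',np.hstack([cv2.copyMakeBorder(a,0,420-a.shape[0],0,0,0),b[:420]]))
E
```

```text
{'clock': 3.6167, 'position': [0.5521, 0.2641, 0.1488], 'ee_rot': [0.5473, -0.4487, 0.5464, 0.4479], 'contact_force': [0.0407, -1.5355, -0.3654], 'width': 0.0601, 'qpos': [0.3329, 0.3677, 1.5209, -0.0006, 1.2515, -1.0403]}
down [ 0.0016 -0.     -1.    ] jawyaw 1.3734 shift mm [68.8, 0.5, -3.8] turn 0.0026 q6 -1.04
[[ 89.26835907 210.19865194]] [[259.37028056 268.90440421]]
```

View pics/c12.png

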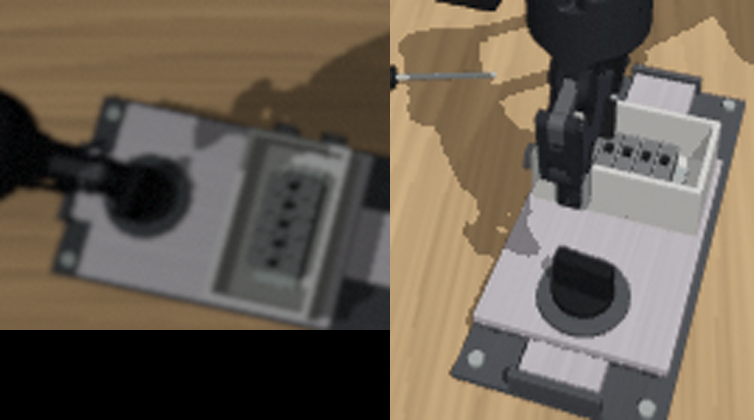

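```bash
python3 - <<'E'
from h import *
s=manip.get_state();M=R(s['ee_rot']);p=s['position']
for o in (30,37,43):
  for up in (0,6,10):
    q=p+M[:,2]*o/1000+[0,0,up/1000]; uv=proj('side',[q])[0]; print(o,up,np.round(((uv-[190,200])*8).tolist()))
crop=cv2.imread('pics/s1.png')[200:290,190:290]
cv2.imwrite('pics/c3.png',np.clip(255*(cv2.resize(crop,None,fx=8,fy=8,interpolation=cv2.INTER_CUBIC)[:600]/255.)**.5,0,255).astype(np.uint8))
E
```

```text
30 0 [519. 645.]
30 6 [519. 628.]
30 10 [519. 616.]
37 0 [511. 668.]
37 6 [511. 651.]
37 10 [511. 639.]
43 0 [503. 688.]
43 6 [503. 671.]
43 10 [503. 659.]
```

View pics/c3.png

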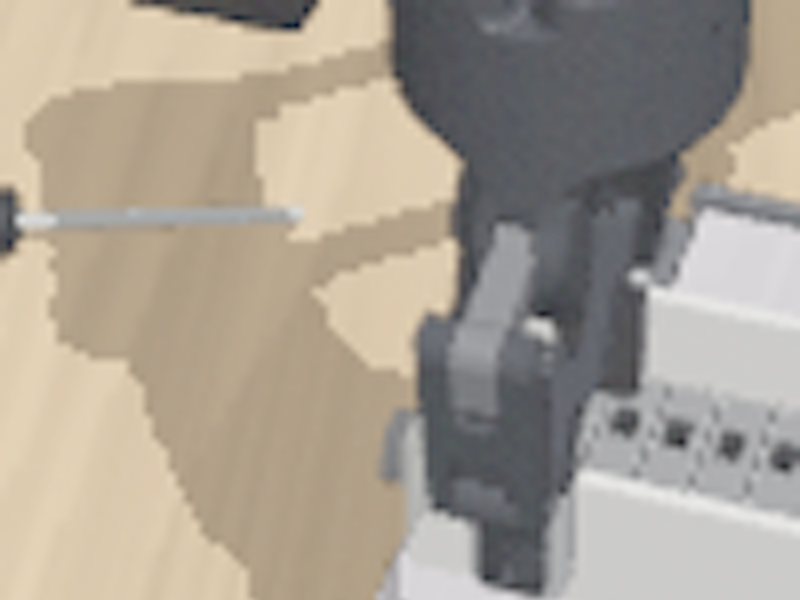

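Emit:
{"op": "move_arm", "data": {
  "rows": [
    [[30, 0, -4], 0, 0],
    [[30, 0, -4], 0, 0],
    [[30, 0, -4], 0, 0],
    [[30, 0, -4], 0, 0],
    [[30, 0, -4], 0, 0],
    [[30, 0, -4], 0, 0],
    [[30, 0, -4], 0, 0]
  ]
}}

```text
clock: 4.3
position: [0.5502, 0.2566, 0.1203]
ee_rot: [0.548, -0.448, 0.547, 0.447]
contact_force: [-0.4, 0.6, -0.5]
width: -0.0001
```

```bash
python3 - <<'E'
from h import *
s=st();M=R(s['ee_rot']);p=s['position']
a=snap('top','t2');b=snap('side','s2')
def g(n,x,y,w,h,k,cam):
    im=cv2.imread(f'pics/{n}.png')[y:y+h,x:x+w]; im=cv2.resize(im,None,fx=k,fy=k,interpolation=cv2.INTER_CUBIC)
    im=np.clip(255*(im/255.)**0.45,0,255).astype(np.uint8)
    for dy in(-11,11):
      for dz in (-8,0,8):
        q=proj(cam,[p+M[:,1]*dy/1000+M[:,2]*dz/1000])[0]; u=((q-[x,y]+.5)*k-.5).round().astype(int); cv2.circle(im,tuple(u.tolist()),2,(0,0,255),-1); print(cam,dy,dz,q)
    return im
A=g('t2',70,175,60,75,6.5,'top');B=g('s2',225,240,60,75,6.5,'side'); cv2.imwrite('pics/c4.png',np.hstack([A,B]))
E
```

```text
{'clock': 4.3, 'position': [0.5502, 0.2566, 0.1203], 'ee_rot': [0.5475, -0.4484, 0.5474, 0.4467], 'contact_force': [-0.38, 0.5517, -0.4947], 'width': -0.0001, 'qpos': [0.3232, 0.3826, 1.5727, -0.0024, 1.1852, -1.0465]}
top -11 -8 [101.04013768 207.94671618]
top -11 0 [ 97.64069543 207.26459136]
top -11 8 [ 94.23950969 206.58243745]
top 11 -8 [ 98.38224994 217.22578372]
top 11 0 [ 94.96579178 216.54131811]
top 11 8 [ 91.54754927 215.85688168]
side -11 -8 [255.3402759  273.14999055]
side -11 0 [254.19191326 276.10599821]
side -11 8 [253.02270469 279.11574684]
side 11 -8 [265.89256569 275.62948039]
side 11 0 [264.8310578  278.63053772]
side 11 8 [263.75014279 281.68657494]
```

View pics/c4.png

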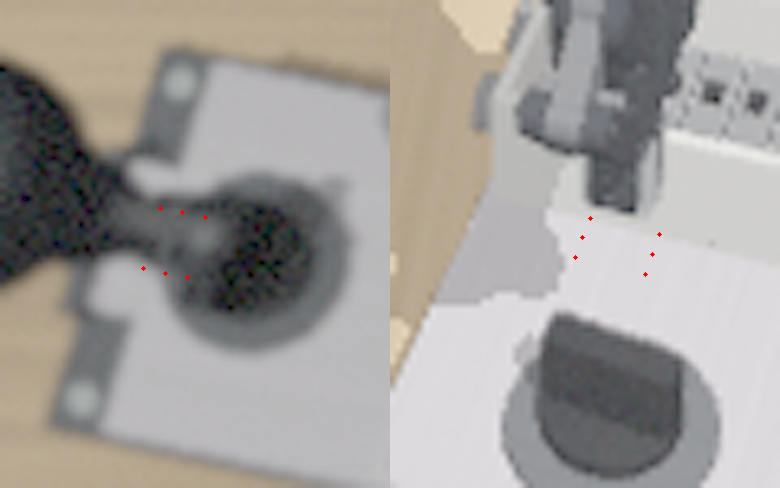

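```bash
python3 - <<'E'
from h import *
s=st();M=R(s['ee_rot']);p=s['position']
def g(n,x,y,w,h,k):
    im=cv2.imread(f'pics/{n}.png')[y:y+h,x:x+w].astype(float); im=cv2.resize(im,None,fx=k,fy=k,interpolation=cv2.INTER_CUBIC)
    return np.clip(im*3.5-10,0,255).astype(np.uint8)
A=g('t2',75,190,50,45,8);B=g('t0',75,190,50,45,8)
cv2.imwrite('pics/c5.png',np.hstack([A,B]))
im=cv2.imread('pics/s2.png')[225:285,235:285].astype(float);im=cv2.resize(im,None,fx=10,fy=10,interpolation=cv2.INTER_CUBIC);cv2.imwrite('pics/c6.png',np.clip(im*2.2,0,255).astype(np.uint8))
E
```

```text
{'clock': 4.4, 'position': [0.5499, 0.2567, 0.1199], 'ee_rot': [0.5473, -0.4483, 0.5476, 0.4468], 'contact_force': [-0.0098, -0.4719, 0.1688], 'width': 0.0001, 'qpos': [0.3235, 0.3831, 1.5732, -0.0023, 1.185, -1.0464]}[ WARN:0@0.524] global loadsave.cpp:275 findDecoder imread_('pics/t0.png'): can't open/read file: check file path/integrity
Traceback (most recent call last):
TypeError: 'NoneType' object is not subscriptable
```

```bash
python3 - <<'E'
from h import *
def g(n,x,y,w,h,k):
    im=cv2.imread(f'pics/{n}.png')[y:y+h,x:x+w].astype(float); im=cv2.resize(im,None,fx=k,fy=k,interpolation=cv2.INTER_CUBIC)
    return np.clip(im*3.5-10,0,255).astype(np.uint8)
A=g('t2',75,190,50,45,8);B=g('top0',75,190,50,45,8)
cv2.imwrite('pics/c5.png',np.hstack([A,B]))
im=cv2.imread('pics/s2.png')[225:285,235:285].astype(float);im=cv2.resize(im,None,fx=10,fy=10,interpolation=cv2.INTER_CUBIC);cv2.imwrite('pics/c6.png',np.clip(im*2.2,0,255).astype(np.uint8))
E
```

```text
(no output)
```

View pics/c5.png

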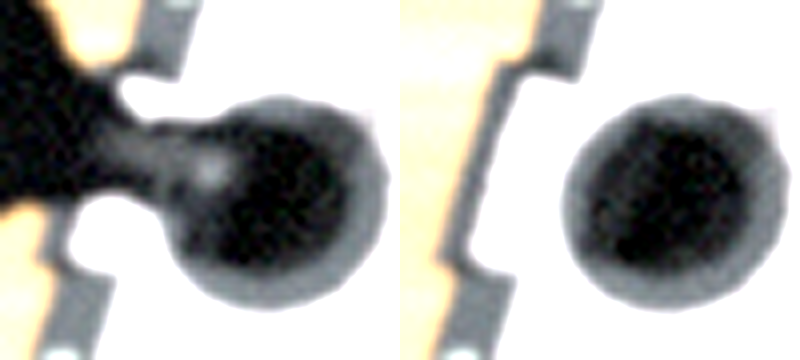

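View pics/c6.png

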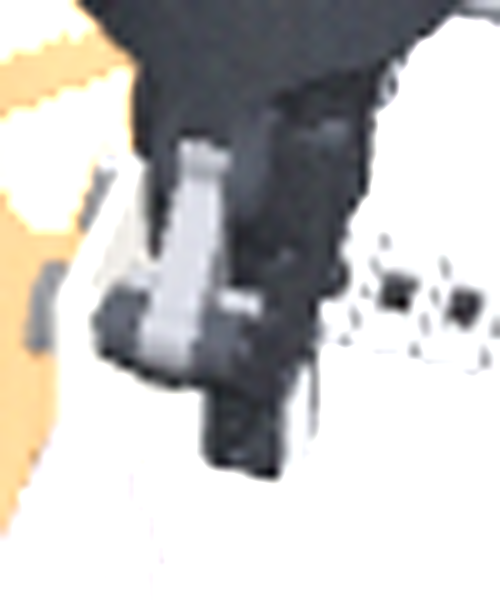

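```bash
python3 - <<'E'
from h import *
from scipy.optimize import least_squares
s=st();M=R(s['ee_rot']);p=s['position']
print(proj('side',[p]),proj('top',[p]))
f=lambda v: np.r_[proj('side',[p+M[:,1]*v[0]+M[:,2]*v[1]-M[:,0]*v[2]])[0]-[251.5,259.5], proj('top',[p+M[:,1]*v[0]-M[:,2]*v[1]-M[:,0]*v[2]])[0]-[101.9,211.2]]
r=least_squares(f,[0,.02,.03]);print(r.x,r.fun)
E
```

```text
{'clock': 4.4, 'position': [0.5499, 0.2567, 0.1199], 'ee_rot': [0.5473, -0.4483, 0.5476, 0.4468], 'contact_force': [-0.0098, -0.4719, 0.1688], 'width': 0.0001, 'qpos': [0.3235, 0.3831, 1.5732, -0.0023, 1.185, -1.0464]}
[[259.64084232 277.56465948]] [[ 96.3289448  212.04906051]]
[0.00061997 0.05588067 0.1076369 ] [-0.0237952   0.00471636 -0.01713137  0.02206387]
```

Emit:
{"op": "move_arm", "data": {
  "rows": [
    [[30, 0, 4], 0, 0],
    [[30, 0, 4], 0, 0],
    [[30, 0, 4], 0, 0]
  ]
}}

```text
clock: 4.65
position: [0.5493, 0.2602, 0.0887]
ee_rot: [0.546, -0.448, 0.549, 0.447]
contact_force: [0.5, -0.6, 0.8]
width: 0.0002
```

```bash
python3 - <<'E'
from h import *
s=st();M=R(s['ee_rot']);p=s['position']
snap('top','t3');snap('side','s3')
def g(n,x,y,w,h,k,cam):
    im=cv2.imread(f'pics/{n}.png')[y:y+h,x:x+w]; im=cv2.resize(im,None,fx=k,fy=k,interpolation=cv2.INTER_CUBIC)
    im=np.clip(255*(im/255.)**0.45*1.2-30,0,255).astype(np.uint8)
    for dy in(-11,11):
      for dz in (-8,0,8):
        q=proj(cam,[p+M[:,1]*dy/1000+M[:,2]*dz/1000])[0]; u=((q-[x,y]+.5)*k-.5).round().astype(int); cv2.circle(im,tuple(u.tolist()),1,(0,0,255),-1)
    return im
A=g('t3',75,190,50,70,8,'top');B=g('s3',235,245,50,70,8,'side'); cv2.imwrite('pics/c7.png',np.hstack([A,B]))
E
```

```text
{'clock': 4.65, 'position': [0.5493, 0.2602, 0.0887], 'ee_rot': [0.5458, -0.448, 0.5488, 0.4474], 'contact_force': [0.4944, -0.6146, 0.8202], 'width': 0.0002, 'qpos': [0.3294, 0.4132, 1.6092, -0.0024, 1.123, -1.0408]}
```

View pics/c7.png

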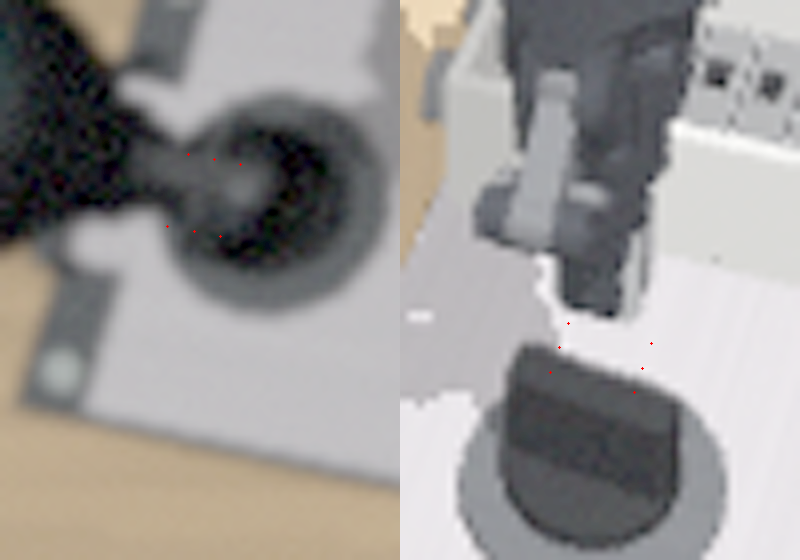

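```bash
python3 - <<'E'
from h import *
s=st(False);M=R(s['ee_rot']);p=s['position']
for nm,o in (('0',[0,0,0]),('A',[0,0,.018]),('B',[0,-.017,0])):
  for b,c in ((.025,.043),(.03,.045)):
    print(nm,b,c,'top',proj('top',[p+o-M[:,2]*b-M[:,0]*c])[0],'side',proj('side',[p+o+M[:,2]*b-M[:,0]*c])[0])
print('obs top 105.6 213.1  side',235+130/8,245+225/8)
E
```

```text
0 0.025 0.043 top [102.97077705 213.01041494] side [255.35474994 284.18204666]
0 0.03 0.045 top [104.79499214 213.33755593] side [254.60031625 285.50279689]
A 0.025 0.043 top [ 99.86270716 212.0255016 ] side [255.37860826 277.80839313]
A 0.03 0.045 top [101.71872436 212.35720481] side [254.6121829  279.10040009]
B 0.025 0.043 top [110.57633698 213.00910845] side [256.14371263 277.24227598]
B 0.03 0.045 top [112.41464936 213.33610681] side [255.41081902 278.48321632]
obs top 105.6 213.1  side 251.25 273.125
```

```bash
python3 - <<'E'
from h import *
s=st(False);M=R(s['ee_rot']);p=s['position']
def g(n,x,y,w,h,k,cam):
    im=cv2.imread(f'pics/{n}.png')[y:y+h,x:x+w]; im=cv2.resize(im,None,fx=k,fy=k,interpolation=cv2.INTER_CUBIC)
    im=np.clip(255*(im/255.)**0.45*1.2-30,0,255).astype(np.uint8)
    P=lambda a,b,c:tuple(((proj(cam,[p-M[:,0]*c/1000+M[:,1]*a/1000+M[:,2]*b/1000])[0]-[x,y]+.5)*k-.5).round().astype(int).tolist())
    for c in range(0,200,20): cv2.line(im,P(0,0,c),P(0,0,c+20),(0,0,255) if c//20%2 else (0,255,255),1)
    for c,col in ((73,(0,255,0)),(160,(255,0,0))):
        q=[P(a,b,c) for a,b in((-38,-42),(38,-42),(38,42),(-38,42))]
        for i in range(4): cv2.line(im,q[i],q[(i+1)%4],col,1)
    q=[P(a,b,0) for a,b in((-11,-8),(11,-8),(11,8),(-11,8))]
    for i in range(4): cv2.line(im,q[i],q[(i+1)%4],(0,0,255),1)
    return im
A=g('t3',30,170,95,100,4.2,'top');B=g('s3',215,190,85,100,4.2,'side'); cv2.imwrite('pics/c8.png',np.hstack([A,B]))
E
```

View pics/c8.png

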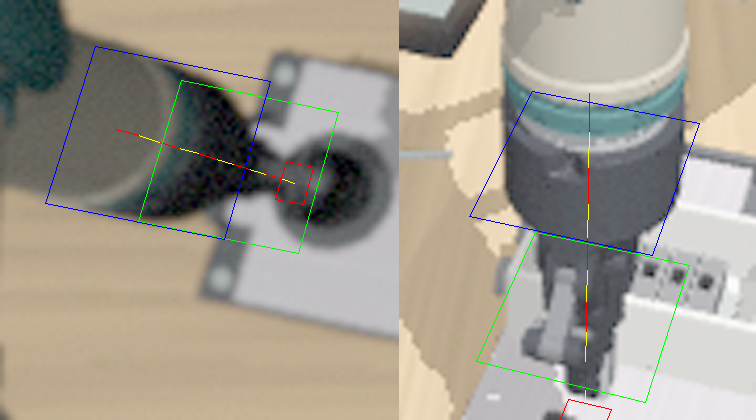

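Emit:
{"op": "move_arm", "data": {
  "rows": [
    [[4, 0, 0], 0, 0],
    [[7, 0, 0], 0, 0],
    [[8, 0, 0], 0, 0]
  ]
}}

```text
clock: 5.0
position: [0.5511, 0.2606, 0.0826]
ee_rot: [0.547, -0.448, 0.547, 0.447]
contact_force: [-0.2, -0.5, 0.2]
width: 0.0001
```

Emit:
{"op": "move_arm", "data": {
  "rows": [
    [[2, 0, 0], 0, 0],
    [[2, 0, 0], 0, 0]
  ]
}}

```text
clock: 5.17
position: [0.5508, 0.2604, 0.0803]
ee_rot: [0.547, -0.448, 0.548, 0.447]
contact_force: [-0.5, 0.8, 0.3]
width: -0.0002
```

Emit:
{"op": "move_arm", "data": {
  "rows": [
    [[2, 0, 0], 0, 0],
    [[2, 0, 0], 0, 0]
  ]
}}

```text
clock: 5.33
position: [0.5506, 0.2603, 0.078]
ee_rot: [0.547, -0.448, 0.548, 0.447]
contact_force: [0.3, 0.2, 0.6]
width: 0.0001
```

Emit:
{"op": "move_arm", "data": {
  "rows": [
    [[2, 0, 0], 0, 0],
    [[2, 0, 0], 0, 0]
  ]
}}

```text
clock: 5.5
position: [0.5504, 0.2602, 0.0756]
ee_rot: [0.547, -0.448, 0.548, 0.447]
contact_force: [0.3, 0.8, -0.0]
width: 0.0
```

```bash
cat > gv.py <<'E'
from h import *
def gv(tag,bt=(75,190,50,70,8),bs=(235,245,50,70,8)):
    s=st();M=R(s['ee_rot']);p=s['position']
    snap('top','t'+tag);snap('side','s'+tag)
    def g(n,x,y,w,h,k,cam):
        im=cv2.imread(f'pics/{n}.png')[y:y+h,x:x+w]; im=cv2.resize(im,None,fx=k,fy=k,interpolation=cv2.INTER_CUBIC)
        im=np.clip(255*(im/255.)**0.45*1.2-30,0,255).astype(np.uint8)
        for dy in(-11,11):
          for dz in (-8,0,8):
            q=proj(cam,[p+M[:,1]*dy/1000+M[:,2]*dz/1000])[0]; u=((q-[x,y]+.5)*k-.5).round().astype(int); cv2.circle(im,tuple(u.tolist()),1,(0,0,255),-1)
        return im
    A=g('t'+tag,*bt,'top');B=g('s'+tag,*bs,'side'); cv2.imwrite('pics/v'+tag+'.png',np.hstack([A,B]))
E
python3 -c "from gv import *; gv('4')"
```

```text
{'clock': 5.5, 'position': [0.5504, 0.2602, 0.0756], 'ee_rot': [0.5468, -0.4483, 0.548, 0.447], 'contact_force': [0.332, 0.7818, -0.0385], 'width': 0.0, 'qpos': [0.3289, 0.4251, 1.626, -0.0026, 1.0914, -1.0408]}
```

View pics/v4.png

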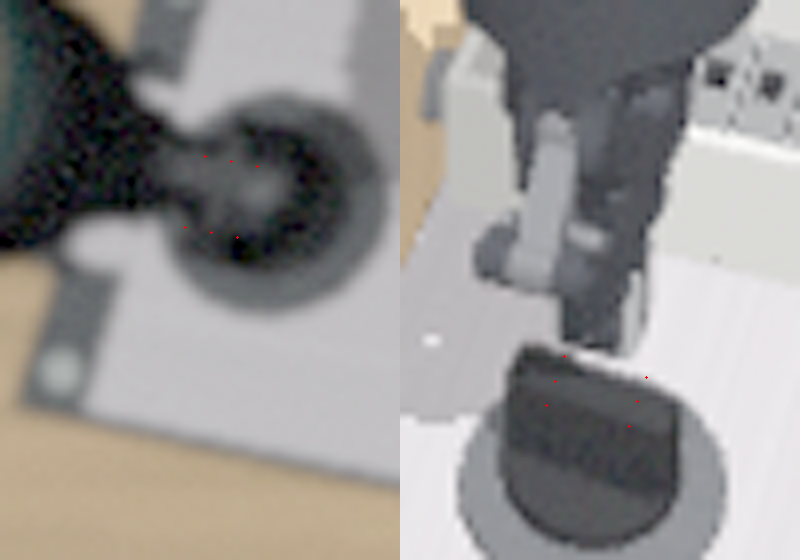

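Emit:
{"op": "move_arm", "data": {
  "rows": [
    [[3, 0, 0], 0, 0],
    [[3, 0, 0], 0, 0]
  ]
}}

```text
clock: 5.77
position: [0.5503, 0.2602, 0.0724]
ee_rot: [0.547, -0.448, 0.548, 0.447]
contact_force: [0.1, 0.4, -0.2]
width: 0.0001
```

Emit:
{"op": "move_arm", "data": {
  "rows": [
    [[3, 0, 0], 0, 0],
    [[3, 0, 0], 0, 0]
  ]
}}

```text
clock: 5.93
position: [0.5498, 0.26, 0.0687]
ee_rot: [0.546, -0.448, 0.548, 0.447]
contact_force: [-0.0, -0.5, -0.0]
width: -0.0002
```

Emit:
{"op": "move_arm", "data": {
  "rows": [
    [[3, 0, 0], 0, 0],
    [[3, 0, 0], 0, 0]
  ]
}}

```text
clock: 6.1
position: [0.5493, 0.2598, 0.065]
ee_rot: [0.546, -0.448, 0.549, 0.447]
contact_force: [-0.3, 0.6, -0.1]
width: -0.0
```

```bash
python3 -c "from gv import *; gv('5')"
```

```text
{'clock': 6.1, 'position': [0.5493, 0.2598, 0.065], 'ee_rot': [0.5459, -0.4479, 0.5489, 0.4473], 'contact_force': [-0.3138, 0.5639, -0.1302], 'width': -0.0, 'qpos': [0.3289, 0.4353, 1.639, -0.0027, 1.071, -1.0408]}
```

View pics/v5.png

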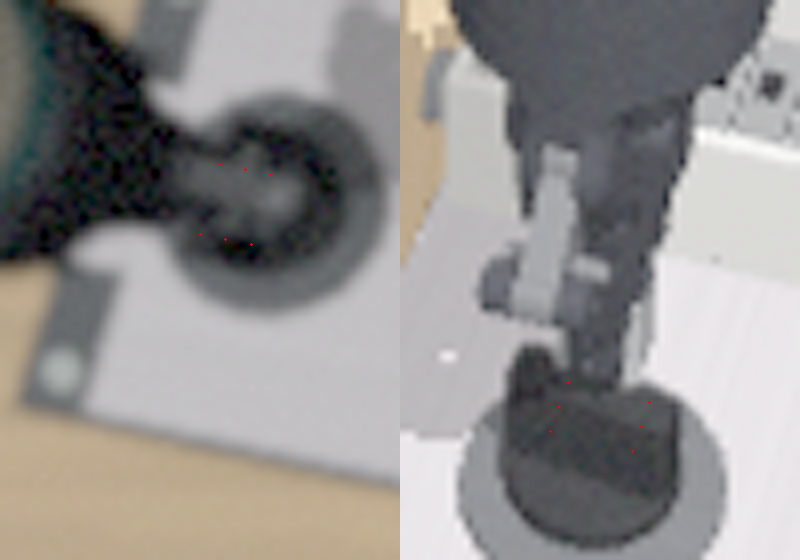

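Emit:
{"op": "move_arm", "data": {
  "rows": [
    [[2, 0, 0], 0, 0],
    [[2, 0, 0], 0, 0]
  ]
}}

```text
clock: 6.37
position: [0.5494, 0.2599, 0.0632]
ee_rot: [0.546, -0.448, 0.549, 0.447]
contact_force: [0.5, -0.2, 0.4]
width: 0.0001
```

Emit:
{"op": "move_arm", "data": {
  "rows": [
    [[2, 0, 0], 0, 0],
    [[2, 0, 0], 0, 0]
  ]
}}

```text
clock: 6.53
position: [0.5492, 0.2598, 0.0608]
ee_rot: [0.546, -0.448, 0.549, 0.447]
contact_force: [1.6, 0.1, 0.4]
width: 0.0001
```

Emit:
{"op": "move_arm", "data": {
  "rows": [
    [[2, 0, 0], 0, 0],
    [[2, 0, 0], 0, 0]
  ]
}}

```text
clock: 6.7
position: [0.5489, 0.2597, 0.0583]
ee_rot: [0.546, -0.448, 0.549, 0.447]
contact_force: [-0.8, -0.3, 0.2]
width: -0.0001
```

```bash
python3 -c "from gv import *; gv('6')"
```

```text
{'clock': 6.7, 'position': [0.5489, 0.2597, 0.0583], 'ee_rot': [0.5456, -0.4478, 0.5493, 0.4474], 'contact_force': [-0.8033, -0.3091, 0.169], 'width': -0.0001, 'qpos': [0.3288, 0.4418, 1.647, -0.0027, 1.0575, -1.0407]}
```

View pics/v6.png

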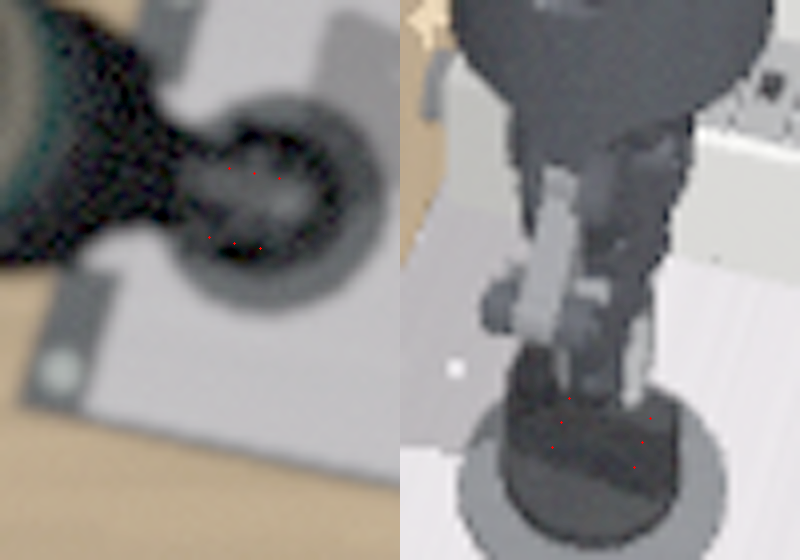

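Emit:
{"op": "move_arm", "data": {
  "rows": [
    [[2, 0, 0], 0, 0],
    [[2, 0, 0], 0, 0]
  ]
}}

```text
clock: 6.97
position: [0.5489, 0.2597, 0.0563]
ee_rot: [0.546, -0.448, 0.549, 0.447]
contact_force: [-0.5, 0.1, 0.4]
width: 0.0001
```

Emit:
{"op": "move_arm", "data": {
  "rows": [
    [[2, 0, 0], 0, 0],
    [[2, 0, 0], 0, 0]
  ]
}}

```text
clock: 7.13
position: [0.5492, 0.2598, 0.0558]
ee_rot: [0.546, -0.448, 0.549, 0.447]
contact_force: [-2.6, -0.9, 7.7]
width: -0.0001
```

Emit:
{"op": "move_arm", "data": {
  "rows": [
    [[2, 0, 0], 0, 0],
    [[2, 0, 0], 0, 0]
  ]
}}

```text
clock: 7.3
position: [0.5492, 0.2598, 0.0558]
ee_rot: [0.546, -0.448, 0.549, 0.447]
contact_force: [-3.6, -0.6, 10.0]
width: -0.0001
```

```bash
python3 -c "
from gv import *; gv('7',(75,190,50,70,8),(240,265,40,50,11))"
```

```text
{'clock': 7.3, 'position': [0.5492, 0.2598, 0.0558], 'ee_rot': [0.5462, -0.4481, 0.5485, 0.4472], 'contact_force': [-3.6249, -0.603, 10.0451], 'width': -0.0001, 'qpos': [0.329, 0.4439, 1.651, -0.0028, 1.0494, -1.0407]}Traceback (most recent call last):
  File "<string>", line 2, in <module>
    from gv import *; gv('7',(75,190,50,70,8),(240,265,40,50,11))
                      ~~^^^^^^^^^^^^^^^^^^^^^^^^^^^^^^^^^^^^^^^^^
  File "gv.py", line 12, in gv
    A=g('t'+tag,*bt,'top');B=g('s'+tag,*bs,'side'); cv2.imwrite('pics/v'+tag+'.png',np.hstack([A,B]))
                                                                                    ~~~~~~~~~^^^^^^^
    return _nx.concatenate(arrs, 1, dtype=dtype, casting=casting)
           ~~~~~~~~~~~~~~~^^^^^^^^^^^^^^^^^^^^^^^^^^^^^^^^^^^^^^^
ValueError: all the input array dimensions except for the concatenation axis must match exactly, but along dimension 0, the array at index 0 has size 560 and the array at index 1 has size 550
```

```bash
python3 -c "
import cv2,numpy as np
im=cv2.imread('pics/s7.png')[265:315,240:285]; im=cv2.resize(im,None,fx=11,fy=11,interpolation=cv2.INTER_CUBIC)
cv2.imwrite('pics/v7.png',np.clip(255*(im/255.)**0.45*1.3-50,0,255).astype(np.uint8))"
```

```text
(no output)
```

View pics/v7.png

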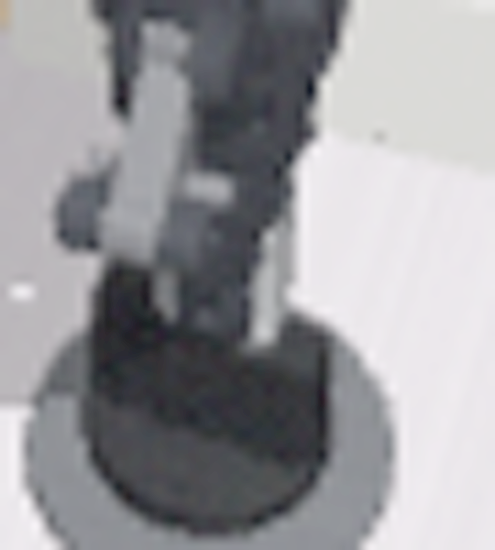

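Emit:
{"op": "move_arm", "data": {
  "rows": [
    [[-30, 0, 0], 0, 40],
    [[-30, 0, 0], 0, 40],
    [[-30, 0, 0], 0, 40],
    [[-30, 0, 0], 0, 40],
    [[-15, 0, 0], 0, 40],
    [[-5, 0, 0], 0, 40],
    [[0, 0, 0], 0, 40]
  ]
}}

```text
clock: 7.98
position: [0.5473, 0.2591, 0.0531]
ee_rot: [0.545, -0.448, 0.55, 0.448]
contact_force: [-0.3, -0.4, 0.1]
width: 0.0401
```

```bash
python3 -c "
from gv import *; plan([.551,.2605,.033],1.376); gv('8')"
```

```text
{'clock': 7.9833, 'position': [0.5473, 0.2591, 0.0531], 'ee_rot': [0.5446, -0.4475, 0.5501, 0.4478], 'contact_force': [-0.2554, -0.4068, 0.1264], 'width': 0.0401, 'qpos': [0.3289, 0.4463, 1.6545, -0.0028, 1.0483, -1.0407]}
down [-0.0063 -0.0047 -1.    ] jawyaw 1.371 shift mm [20.1, -3.4, 2.2] turn -0.005 q6 -1.041
{'clock': 7.9833, 'position': [0.5473, 0.2591, 0.0531], 'ee_rot': [0.5446, -0.4475, 0.5501, 0.4478], 'contact_force': [-0.2554, -0.4068, 0.1264], 'width': 0.0401, 'qpos': [0.3289, 0.4463, 1.6545, -0.0028, 1.0483, -1.0407]}
```

View pics/v8.png

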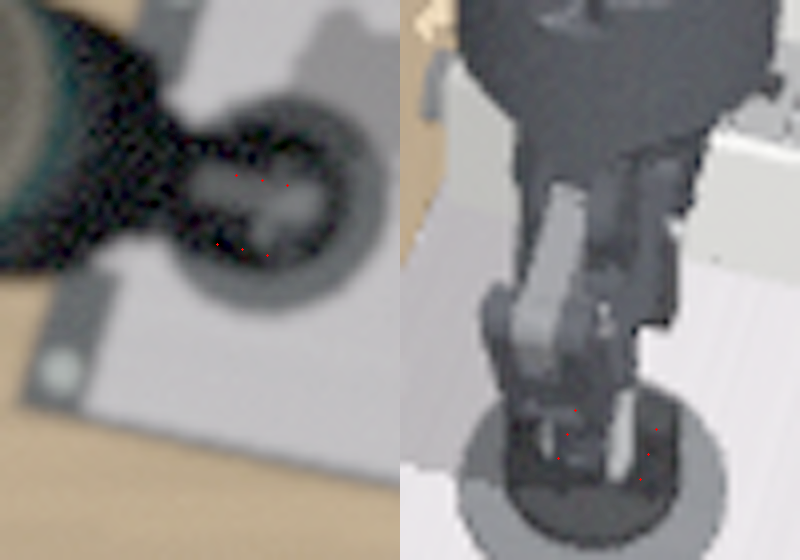

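Emit:
{"op": "move_arm", "data": {
  "rows": [
    [[5, -3, 1], 0, 40],
    [[10, -3, 1], 0, 40],
    [[12, -3, 1], 0, 40]
  ]
}}

```text
clock: 8.33
position: [0.5506, 0.2595, 0.0407]
ee_rot: [0.544, -0.447, 0.55, 0.448]
contact_force: [0.3, 0.4, 0.1]
width: 0.0402
```

Emit:
{"op": "move_arm", "data": {
  "rows": [
    [[4, 0, 0], 0, 40],
    [[8, 0, 0], 0, 40],
    [[8, 0, 0], 0, 40]
  ]
}}

```text
clock: 8.58
position: [0.5499, 0.2592, 0.0318]
ee_rot: [0.544, -0.447, 0.551, 0.448]
contact_force: [0.6, -0.7, 0.8]
width: 0.0398
```

```bash
python3 -c "
from gv import *; plan([.551,.2595,.033],1.376); gv('9')"
```

```text
{'clock': 8.5833, 'position': [0.5499, 0.2592, 0.0318], 'ee_rot': [0.5439, -0.4472, 0.5509, 0.448], 'contact_force': [0.6408, -0.6914, 0.7682], 'width': 0.0398, 'qpos': [0.3276, 0.4727, 1.6708, -0.0029, 1.0078, -1.0417]}
down [-0.0085 -0.0054 -0.9999] jawyaw 1.371 shift mm [-1.2, -1.0, 0.5] turn -0.005 q6 -1.042
{'clock': 8.5833, 'position': [0.5499, 0.2592, 0.0318], 'ee_rot': [0.5439, -0.4472, 0.5509, 0.448], 'contact_force': [0.6408, -0.6914, 0.7682], 'width': 0.0398, 'qpos': [0.3276, 0.4727, 1.6708, -0.0029, 1.0078, -1.0417]}
```

View pics/v9.png

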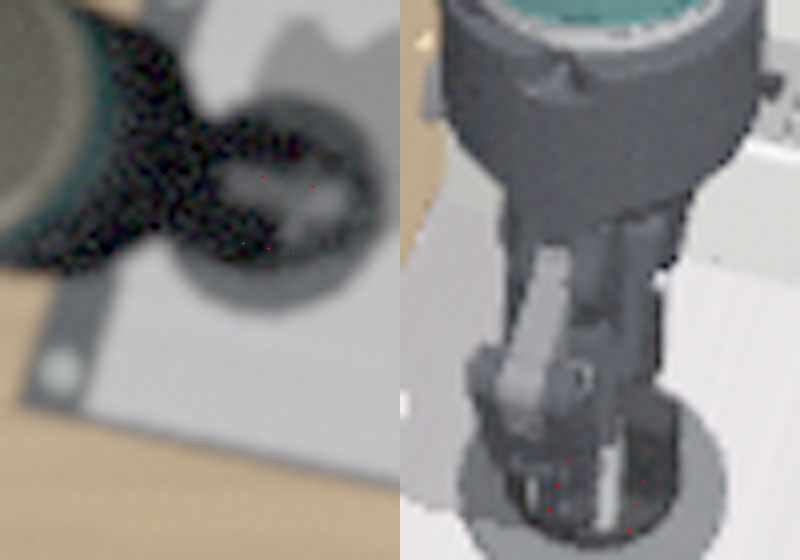

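Emit:
{"op": "move_arm", "data": {
  "rows": [
    [[0, -1, 0], 0, 22],
    [[0, -1, 0], 0, 22],
    [[0, -1, 0], 0, 19],
    [[0, -1, 0], 0, 19],
    [[0, -1, 0], 0, 17],
    [[0, -1, 0], 0, 17]
  ],
  "force": 20
}}

```text
clock: 9.18
position: [0.5516, 0.2596, 0.0328]
ee_rot: [0.545, -0.447, 0.55, 0.448]
contact_force: [0.5, 0.8, -0.2]
width: 0.0169
```

```bash
python3 -c "
from gv import *; gv('10')"
```

```text
{'clock': 9.1833, 'position': [0.5516, 0.2596, 0.0328], 'ee_rot': [0.5447, -0.4473, 0.5502, 0.4479], 'contact_force': [0.5449, 0.822, -0.2035], 'width': 0.0169, 'qpos': [0.327, 0.4727, 1.6677, -0.0022, 1.0089, -1.0425]}
```

View pics/v10.png

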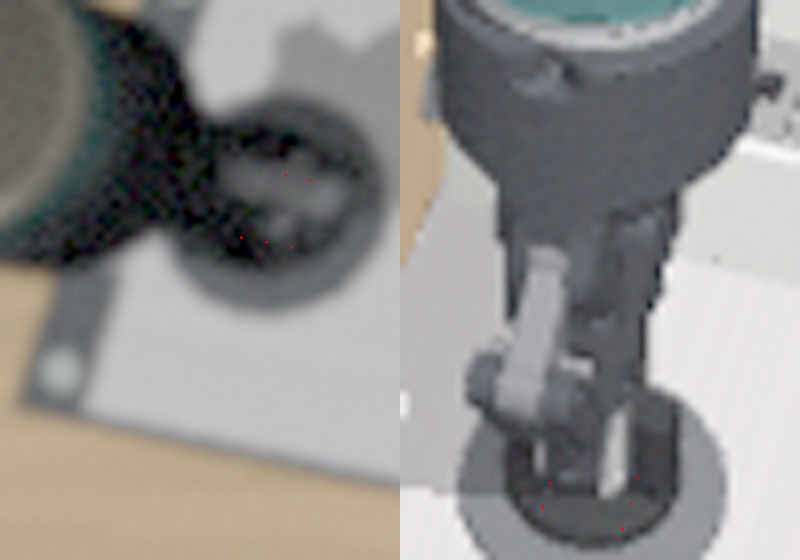

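Emit:
{"op": "move_arm", "data": {
  "rows": [
    [[0, 0, 0], 0, 12],
    [[0, 0, 0], 0, 12],
    [[0, 0, 0], 0, 10],
    [[0, 0, 0], 0, 10]
  ],
  "force": 60
}}

```text
clock: 9.62
position: [0.5517, 0.2596, 0.033]
ee_rot: [0.545, -0.447, 0.55, 0.448]
contact_force: [-0.8, 0.8, 0.7]
width: 0.0127
```

Emit:
{"op": "move_arm", "data": {
  "rows": [
    [[0, 0, 0], 0.11, 10],
    [[0, 0, 0], 0.22, 10],
    [[0, 0, 0], 0.33, 10],
    [[0, 0, 0], 0.44, 10],
    [[0, 0, 0], 0.55, 10],
    [[0, 0, 0], 0.66, 10],
    [[0, 0, 0], 0.77, 10],
    [[0, 0, 0], 0.77, 10]
  ]
}}

```text
clock: 10.28
position: [0.5521, 0.2596, 0.033]
ee_rot: [0.673, -0.209, 0.678, 0.208]
contact_force: [1.5, 0.6, 0.8]
width: 0.0128
```

```bash
python3 -c "
from gv import *; s=manip.get_state(); print(s['moment']); plan([.5517,.2596,.033],1.371-1.3); gv('11')"
```

```text
[ 0.20409352 -0.18725243 -0.12186193]
{'clock': 10.2833, 'position': [0.5521, 0.2596, 0.033], 'ee_rot': [0.6733, -0.2094, 0.6779, 0.2078], 'contact_force': [1.5067, 0.6298, 0.8155], 'width': 0.0128, 'qpos': [0.3269, 0.4725, 1.6673, -0.0024, 1.0084, -0.2708]}
down [-0.0056 -0.0041 -1.    ] jawyaw 0.599 shift mm [0.0, 0.2, -0.4] turn 0.528 q6 -0.271
{'clock': 10.2833, 'position': [0.5521, 0.2596, 0.033], 'ee_rot': [0.6733, -0.2094, 0.6779, 0.2078], 'contact_force': [1.5067, 0.6298, 0.8155], 'width': 0.0128, 'qpos': [0.3269, 0.4725, 1.6673, -0.0024, 1.0084, -0.2708]}
```

View pics/v11.png

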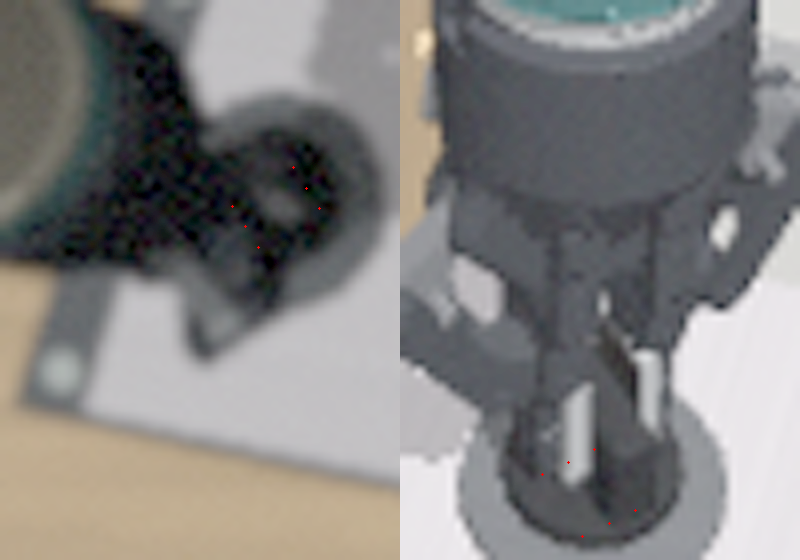

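Emit:
{"op": "move_arm", "data": {
  "rows": [
    [[0, 0, 0], 0.11, 10],
    [[0, 0, 0], 0.22, 10],
    [[0, 0, 0], 0.33, 10],
    [[0, 0, 0], 0.44, 10],
    [[0, 0, 0], 0.5, 10],
    [[0, 0, 0], 0.53, 10]
  ]
}}

```text
clock: 10.88
position: [0.5522, 0.2597, 0.0331]
ee_rot: [0.705, -0.028, 0.709, 0.025]
contact_force: [-0.5, 0.8, 0.1]
width: 0.0131
```

```bash
python3 -c "
from h import *; s=manip.get_state(); print(s['moment']); plan([.5517,.2596,.033],1.371-1.3)"
```

```text
[ 0.33293073 -0.13904832  0.22155928]
{'clock': 10.8833, 'position': [0.5522, 0.2597, 0.0331], 'ee_rot': [0.7046, -0.0276, 0.7086, 0.0248], 'contact_force': [-0.5058, 0.8299, 0.1255], 'width': 0.0131, 'qpos': [0.327, 0.4724, 1.6672, -0.0025, 1.0084, 0.2542]}
down [-0.0054 -0.0041 -1.    ] jawyaw 0.0741 shift mm [0.1, -0.0, -0.5] turn 0.0031 q6 0.254
```

Emit:
{"op": "move_arm", "data": {
  "rows": [
    [[0, 0, 0], 0.03, 10],
    [[0, 0, 0], 0.05, 10],
    [[0, 0, 0], 0.05, 10]
  ]
}}

```text
clock: 11.13
position: [0.5522, 0.2596, 0.0331]
ee_rot: [0.705, -0.011, 0.709, 0.008]
contact_force: [0.1, 0.6, 0.6]
width: 0.0128
```

```bash
python3 -c "
from h import *; s=manip.get_state(); print(s['moment']); plan([.5517,.2596,.033],1.371-1.3)"
```

```text
[ 0.35334388 -0.10212679  0.91683976]
{'clock': 11.1333, 'position': [0.5522, 0.2596, 0.0331], 'ee_rot': [0.7052, -0.0114, 0.7089, 0.0082], 'contact_force': [0.0662, 0.6181, 0.5929], 'width': 0.0128, 'qpos': [0.3273, 0.4724, 1.6672, -0.0032, 1.0084, 0.3012]}
down [-0.0052 -0.0046 -1.    ] jawyaw 0.0278 shift mm [0.1, -0.0, -0.5] turn -0.0432 q6 0.301
```

Emit:
{"op": "move_arm", "data": {
  "rows": [
    [[0, 0, 0], 0.03, 10],
    [[0, 0, 0], 0.05, 10],
    [[0, 0, 0], 0.05, 10]
  ]
}}

```text
clock: 11.38
position: [0.5521, 0.2596, 0.0332]
ee_rot: [0.705, 0.004, 0.709, -0.008]
contact_force: [0.0, 1.4, 1.2]
width: 0.0129
```

```bash
python3 -c "
from gv import *; s=manip.get_state(); print(s['moment']); plan([.5517,.2596,.033],1.371-1.3); gv('12')"
```

```text
[0.39742405 0.02041946 1.76215279]
{'clock': 11.3833, 'position': [0.5521, 0.2596, 0.0332], 'ee_rot': [0.7054, 0.0045, 0.7088, -0.0084], 'contact_force': [0.0389, 1.3538, 1.2178], 'width': 0.0129, 'qpos': [0.3278, 0.4724, 1.6672, -0.0042, 1.0084, 0.3483]}
down [-0.0049 -0.0055 -1.    ] jawyaw -0.0182 shift mm [0.2, -0.0, -0.4] turn -0.0892 q6 0.348
{'clock': 11.3833, 'position': [0.5521, 0.2596, 0.0332], 'ee_rot': [0.7054, 0.0045, 0.7088, -0.0084], 'contact_force': [0.0389, 1.3538, 1.2178], 'width': 0.0129, 'qpos': [0.3278, 0.4724, 1.6672, -0.0042, 1.0084, 0.3483]}
```

View pics/v12.png

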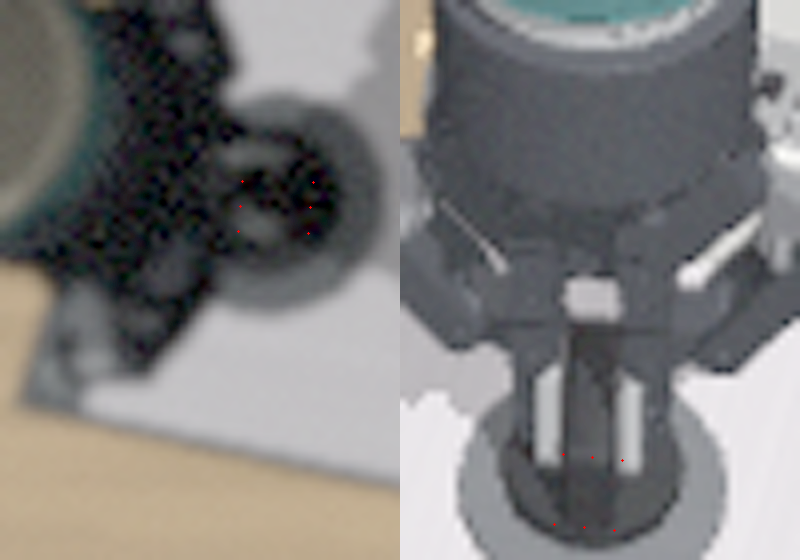

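Emit:
{"op": "move_arm", "data": {
  "rows": [
    [[0, 0, 0], -0.03, 24],
    [[0, 0, 0], -0.03, 40],
    [[0, 0, 0], -0.03, 40],
    [[-20, 0, 0], -0.03, 40],
    [[-55, 0, 0], -0.03, 50],
    [[-90, 0, 0], -0.03, 70],
    [[-115, 0, 0], -0.03, 80],
    [[-115, 0, 0], -0.03, 80]
  ]
}}

```text
clock: 12.15
position: [0.5564, 0.2614, 0.1544]
ee_rot: [0.709, -0.003, 0.705, 0.003]
contact_force: [0.2, 0.3, 0.8]
width: 0.08
```

```bash
python3 - <<'E'
from h import *
plan([.532,-.2636,.12],-1.62)
E
```

```text
{'clock': 12.15, 'position': [0.5564, 0.2614, 0.1544], 'ee_rot': [0.7091, -0.0035, 0.7051, 0.0026], 'contact_force': [0.1996, 0.3435, 0.8101], 'width': 0.08, 'qpos': [0.3279, 0.3659, 1.5091, -0.0031, 1.2616, 0.3202]}
down [ 0.0057 -0.0011 -1.    ] jawyaw 0.0086 shift mm [34.8, -524.7, -29.1] turn -1.513 q6 0.32
```

Emit:
{"op": "move_arm", "data": {
  "rows": [
    [[15, -525, -29], 1.63, 80],
    [[15, -525, -29], 1.63, 80],
    [[15, -525, -29], 1.63, 80],
    [[15, -525, -29], 1.63, 80],
    [[15, -525, -29], 1.63, 80],
    [[15, -525, -29], 1.63, 80],
    [[15, -525, -29], 1.63, 80],
    [[15, -525, -29], 1.63, 80]
  ]
}}

```text
clock: 12.82
position: [0.5385, -0.0746, 0.1422]
ee_rot: [0.621, 0.338, 0.621, -0.338]
contact_force: [0.6, -0.7, -0.3]
width: 0.0802
```

```bash
python3 - <<'E'
from h import *
snap('top','t13');snap('side','s13')
def g(n,x,y,w,h,k,gm=1.):
    im=cv2.imread(f'pics/{n}.png')[y:y+h,x:x+w]; im=cv2.resize(im,None,fx=k,fy=k,interpolation=cv2.INTER_CUBIC)
    return np.clip(255*(im/255.)**gm,0,255).astype(np.uint8)
cv2.imwrite('pics/v13t.png',g('t13',70,170,170,110,4.6))
cv2.imwrite('pics/v13s.png',g('s13',215,215,120,135,4.4))
plan([.532,-.2636,.12],-1.62)
E
```

```text
{'clock': 12.9167, 'position': [0.5389, -0.079, 0.1421], 'ee_rot': [0.6212, 0.3378, 0.6201, -0.3398], 'contact_force': [0.1105, 1.313, -0.1502], 'width': 0.0799, 'qpos': [-0.2711, 0.2771, 1.6775, -0.0033, 1.1861, 0.7296]}
down [-0.     -0.0032 -1.    ] jawyaw -0.9994 shift mm [22.7, -105.6, 151.5] turn 0.6206 q6 0.73
```

View pics/v13t.png

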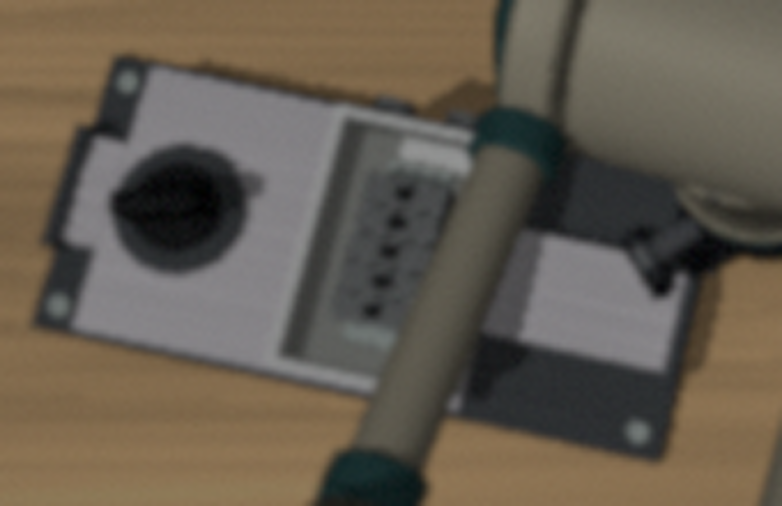

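View pics/v13s.png

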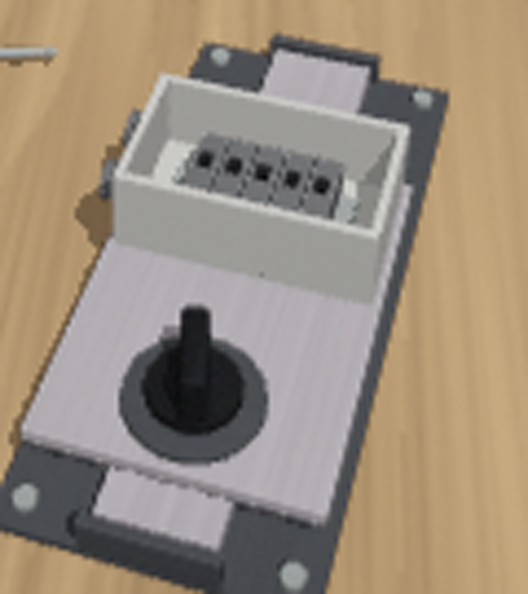

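Emit:
{"op": "move_arm", "data": {
  "rows": [
    [[22, -106, 151], 0.62, 84],
    [[22, -106, 151], 0.62, 84],
    [[22, -106, 151], 0.62, 84],
    [[22, -106, 151], 0.62, 84],
    [[22, -106, 151], 0.62, 84],
    [[22, -106, 151], 0.62, 84],
    [[22, -106, 151], 0.62, 84]
  ]
}}

```text
clock: 13.5
position: [0.5308, -0.2639, 0.1195]
ee_rot: [-0.487, -0.512, -0.487, 0.513]
contact_force: [0.0, 0.5, -0.1]
width: 0.0838
```

```bash
python3 - <<'E'
from gv import *
plan([.532,-.2636,.06],-1.62)
gv('14',(280,180,80,90,5),(235,140,80,90,5))
E
```

```text
{'clock': 13.5, 'position': [0.5308, -0.2639, 0.1195], 'ee_rot': [-0.4869, -0.5119, -0.4872, 0.5133], 'contact_force': [0.0443, 0.4816, -0.136], 'width': 0.0838, 'qpos': [-0.5775, 0.3643, 1.6048, -0.0021, 1.1732, 1.0452]}
down [-0.0017 -0.0012 -1.    ] jawyaw -1.6219 shift mm [59.5, 1.3, -0.4] turn -0.0019 q6 1.045
{'clock': 13.5, 'position': [0.5308, -0.2639, 0.1195], 'ee_rot': [-0.4869, -0.5119, -0.4872, 0.5133], 'contact_force': [0.0443, 0.4816, -0.136], 'width': 0.0838, 'qpos': [-0.5775, 0.3643, 1.6048, -0.0021, 1.1732, 1.0452]}
```

View pics/v14.png

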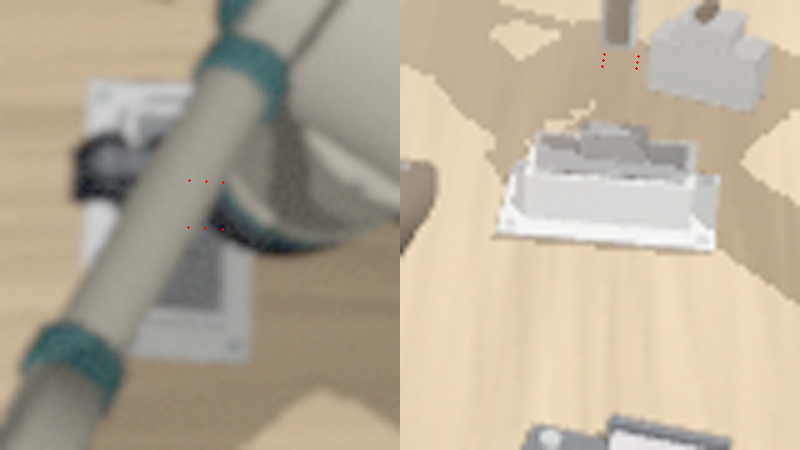

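Emit:
{"op": "move_arm", "data": {
  "rows": [
    [[30, 1, 0], 0, 84],
    [[60, 1, 0], 0, 84],
    [[75, 1, 0], 0, 84],
    [[75, 1, 0], 0, 84]
  ]
}}

```text
clock: 13.93
position: [0.5294, -0.2584, 0.0416]
ee_rot: [-0.486, -0.51, -0.491, 0.512]
contact_force: [-0.0, 0.2, -0.0]
width: 0.0842
```

```bash
python3 - <<'E'
from gv import *
plan([.532,-.2636,.0],-1.62)
gv('15',(280,180,80,90,5),(235,140,80,90,5))
E
```

```text
{'clock': 13.9333, 'position': [0.5294, -0.2584, 0.0416], 'ee_rot': [-0.4857, -0.5101, -0.4914, 0.5123], 'contact_force': [-0.0163, 0.1843, -0.0493], 'width': 0.0842, 'qpos': [-0.5714, 0.4379, 1.7049, -0.0014, 1.0073, 1.0455]}
down [-0.0079  0.0036 -1.    ] jawyaw -1.6161 shift mm [41.6, 3.2, 5.2] turn 0.0039 q6 1.045
{'clock': 13.9333, 'position': [0.5294, -0.2584, 0.0416], 'ee_rot': [-0.4857, -0.5101, -0.4914, 0.5123], 'contact_force': [-0.0163, 0.1843, -0.0493], 'width': 0.0842, 'qpos': [-0.5714, 0.4379, 1.7049, -0.0014, 1.0073, 1.0455]}
```

View pics/v15.png

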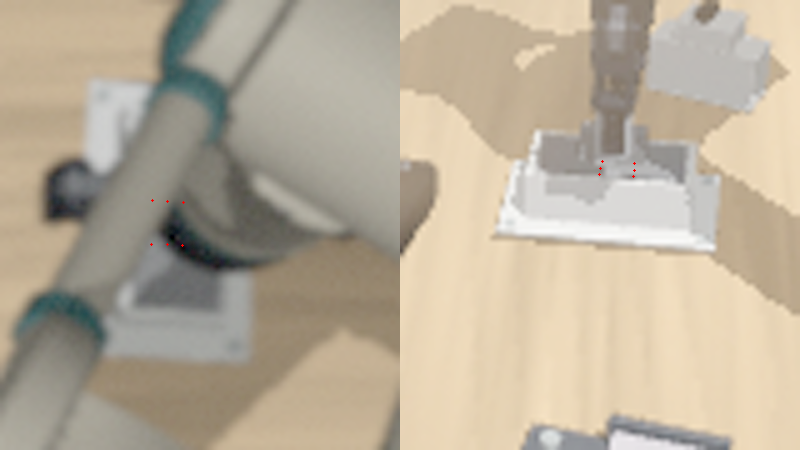

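Emit:
{"op": "move_arm", "data": {
  "rows": [
    [[8, 3, 5], 0, 84],
    [[16, 3, 5], 0, 84],
    [[22, 3, 5], 0, 84],
    [[22, 3, 5], 0, 84]
  ]
}}

```text
clock: 14.37
position: [0.5342, -0.2653, 0.0222]
ee_rot: [-0.487, -0.511, -0.489, 0.512]
contact_force: [-0.5, 0.2, -0.3]
width: 0.0843
```

Emit:
{"op": "move_arm", "data": {
  "rows": [
    [[5, 0, 0], 0, 84],
    [[10, 0, 0], 0, 84],
    [[12, 0, 0], 0, 84],
    [[12, 0, 0], 0, 84]
  ]
}}

```text
clock: 14.7
position: [0.5337, -0.2651, 0.0094]
ee_rot: [-0.487, -0.511, -0.49, 0.512]
contact_force: [-0.6, -0.3, -0.1]
width: 0.0841
```

```bash
python3 - <<'E'
from gv import *
plan([.532,-.2636,.0],-1.62)
gv('16',(280,180,80,90,5),(235,140,80,90,5))
E
```

```text
{'clock': 14.7, 'position': [0.5337, -0.2651, 0.0094], 'ee_rot': [-0.487, -0.5105, -0.4898, 0.5122], 'contact_force': [-0.5559, -0.334, -0.1077], 'width': 0.0841, 'qpos': [-0.5769, 0.4805, 1.7275, -0.0017, 0.9381, 1.0408]}
down [-0.0044  0.0013 -1.    ] jawyaw -1.6168 shift mm [9.4, -1.7, -1.4] turn 0.0032 q6 1.041
{'clock': 14.7, 'position': [0.5337, -0.2651, 0.0094], 'ee_rot': [-0.487, -0.5105, -0.4898, 0.5122], 'contact_force': [-0.5559, -0.334, -0.1077], 'width': 0.0841, 'qpos': [-0.5769, 0.4805, 1.7275, -0.0017, 0.9381, 1.0408]}
```

View pics/v16.png

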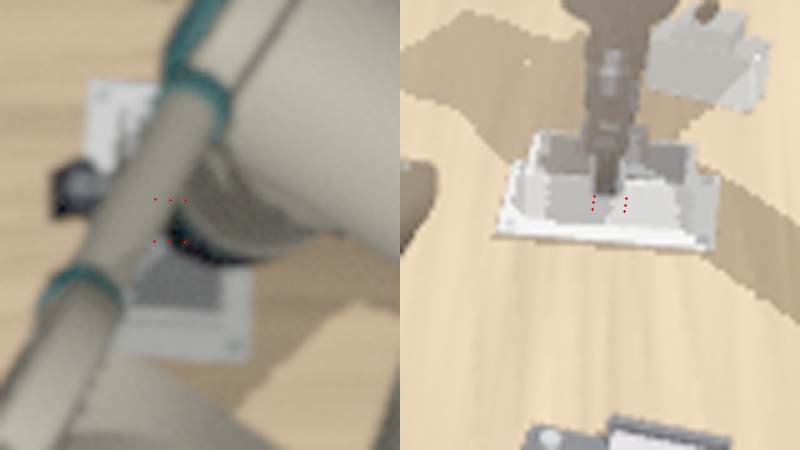

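```bash
python3 - <<'E'
from h import *
o,d=ray('side',[276.4,178.8])
for y in (-.225,-.215,-.21):
    print(y,o+d*(y-o[1])/d[1])
E
```

```text
-0.225 [ 0.53333808 -0.225       0.04155704]
-0.215 [ 0.53317429 -0.215       0.04807978]
-0.21 [ 0.5330924  -0.21        0.05134116]
```

Emit:
{"op": "move_arm", "data": {
  "rows": [
    [[6, -1, -1], 0, 84],
    [[12, -1, -1], 0, 84],
    [[15, -1, -1], 0, 75],
    [[15, -1, -1], 0, 70]
  ],
  "force": 20
}}

```text
clock: 15.13
position: [0.5324, -0.2638, -0.006]
ee_rot: [-0.487, -0.51, -0.49, 0.512]
contact_force: [-0.4, -0.7, 0.7]
width: 0.0699
```

Emit:
{"op": "move_arm", "data": {
  "rows": [
    [[0, 0, 0], 0, 63],
    [[0, 0, 0], 0, 60],
    [[0, 0, 0], 0, 59],
    [[0, 0, 0], 0, 58]
  ]
}}

```text
clock: 15.47
position: [0.5325, -0.2639, -0.0058]
ee_rot: [-0.487, -0.51, -0.49, 0.512]
contact_force: [0.2, -1.2, -0.7]
width: 0.058
```

Emit:
{"op": "move_arm", "data": {
  "rows": [
    [[0, 0, 0], 0, 56],
    [[0, 0, 0], 0, 54],
    [[0, 0, 0], 0, 52],
    [[0, 0, 0], 0, 50]
  ]
}}

```text
clock: 15.8
position: [0.5326, -0.2637, -0.0055]
ee_rot: [-0.487, -0.511, -0.49, 0.512]
contact_force: [0.2, 1.5, 1.6]
width: 0.0556
```

```bash
python3 - <<'E'
from gv import *
plan([.532,-.2636,.0],-1.62)
gv('17',(280,180,80,90,5),(235,140,80,90,5))
E
```

```text
{'clock': 15.8, 'position': [0.5326, -0.2637, -0.0055], 'ee_rot': [-0.4868, -0.5106, -0.4899, 0.5121], 'contact_force': [0.2136, 1.5069, 1.5586], 'width': 0.0556, 'qpos': [-0.5761, 0.4967, 1.7456, -0.0013, 0.9041, 1.0415]}
down [-0.0046  0.0018 -1.    ] jawyaw -1.6169 shift mm [-5.5, -0.6, -0.1] turn 0.0031 q6 1.042
{'clock': 15.8, 'position': [0.5326, -0.2637, -0.0055], 'ee_rot': [-0.4868, -0.5106, -0.4899, 0.5121], 'contact_force': [0.2136, 1.5069, 1.5586], 'width': 0.0556, 'qpos': [-0.5761, 0.4967, 1.7456, -0.0013, 0.9041, 1.0415]}
```

View pics/v17.png

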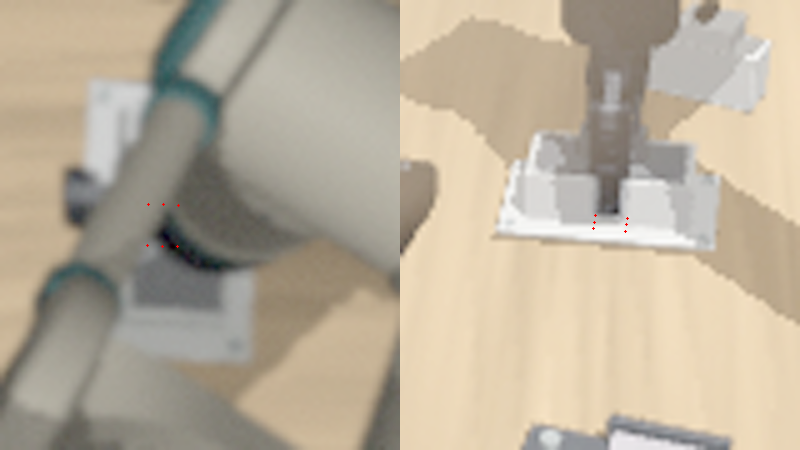

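Emit:
{"op": "move_arm", "data": {
  "rows": [
    [[0, 0, 0], 0, 50],
    [[0, 0, 0], 0, 50],
    [[-10, 0, 0], 0, 50],
    [[-30, 0, 0], 0, 50],
    [[-60, 0, 0], 0, 50],
    [[-95, 0, 0], 0, 50],
    [[-130, 0, 0], 0, 50],
    [[-150, 0, 0], 0, 50]
  ],
  "force": 60
}}

```text
clock: 16.57
position: [0.5344, -0.2651, 0.1484]
ee_rot: [-0.489, -0.511, -0.488, 0.512]
contact_force: [0.2, -1.2, -2.7]
width: 0.0549
```

```bash
python3 - <<'E'
from gv import *
plan([.526,.1365,.15],-1.771)
gv('18',(280,180,80,90,5),(235,110,80,90,5))
E
```

```text
{'clock': 16.5667, 'position': [0.5344, -0.2651, 0.1484], 'ee_rot': [-0.4886, -0.5108, -0.4882, 0.5119], 'contact_force': [0.204, -1.2451, -2.6605], 'width': 0.0549, 'qpos': [-0.576, 0.3466, 1.5552, -0.0016, 1.2396, 1.0413]}
down [-6.0e-04 -1.4e-03 -1.0e+00] jawyaw -1.6168 shift mm [-2.2, -26.9, -400.8] turn 0.1542 q6 1.041
{'clock': 16.5667, 'position': [0.5344, -0.2651, 0.1484], 'ee_rot': [-0.4886, -0.5108, -0.4882, 0.5119], 'contact_force': [0.204, -1.2451, -2.6605], 'width': 0.0549, 'qpos': [-0.576, 0.3466, 1.5552, -0.0016, 1.2396, 1.0413]}
```

View pics/v18.png

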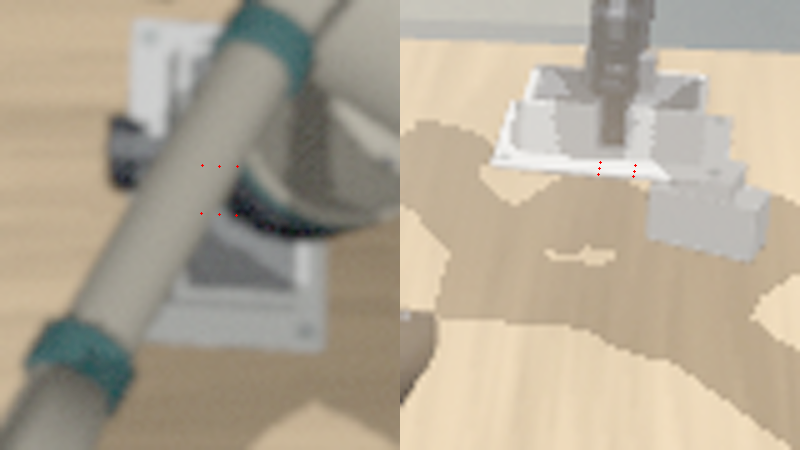

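Emit:
{"op": "move_arm", "data": {
  "rows": [
    [[0, -1, -15], 0.02, 50],
    [[0, -3, -40], 0.04, 50],
    [[0, -5, -70], 0.06, 50],
    [[0, -7, -105], 0.08, 50],
    [[0, -9, -140], 0.1, 50],
    [[0, -12, -175], 0.12, 50],
    [[0, -14, -210], 0.14, 50],
    [[0, -16, -240], 0.154, 50]
  ]
}}

```text
clock: 17.33
position: [0.5286, -0.023, 0.1457]
ee_rot: [-0.448, -0.547, -0.447, 0.549]
contact_force: [-0.5, -0.4, -3.6]
width: 0.0549
```

```bash
python3 - <<'E'
from h import *
plan([.526,.1365,.15],-1.771)
E
```

```text
{'clock': 17.3333, 'position': [0.5286, -0.023, 0.1457], 'ee_rot': [-0.4477, -0.5466, -0.4471, 0.5486], 'contact_force': [-0.4547, -0.4315, -3.5745], 'width': 0.0549, 'qpos': [-0.1731, 0.2528, 1.7029, -0.0029, 1.187, 1.5995]}
down [-0.0016 -0.0025 -1.    ] jawyaw -1.7715 shift mm [-4.7, -34.3, -155.8] turn -0.0005 q6 1.599
```

Emit:
{"op": "move_arm", "data": {
  "rows": [
    [[-4, -6, -25], 0, 50],
    [[-4, -14, -60], 0, 50],
    [[-4, -22, -95], 0, 50],
    [[-4, -29, -125], 0, 50],
    [[-4, -33, -147], 0, 50],
    [[-4, -34, -156], 0, 50],
    [[-4, -34, -156], 0, 50],
    [[-4, -34, -156], 0, 50]
  ]
}}

```text
clock: 18.0
position: [0.5256, 0.1359, 0.148]
ee_rot: [-0.448, -0.545, -0.447, 0.549]
contact_force: [-0.2, 0.2, -2.7]
width: 0.055
```

```bash
python3 - <<'E'
from gv import *
plan([.526,.1365,.15],-1.771)
gv('19',(90,160,95,90,4.2),(210,190,95,120,4.2)) if 0 else None
snap('top','t19');snap('side','s19')
def g(n,x,y,w,h,k,gm=.7):
    im=cv2.imread(f'pics/{n}.png')[y:y+h,x:x+w]; im=cv2.resize(im,None,fx=k,fy=k,interpolation=cv2.INTER_CUBIC)
    return np.clip(255*(im/255.)**gm,0,255).astype(np.uint8)
cv2.imwrite('pics/v19.png',np.hstack([g('t19',80,165,100,120,4),g('s19',215,185,100,120,4)]))
E
```

```text
{'clock': 18.0, 'position': [0.5256, 0.1359, 0.148], 'ee_rot': [-0.448, -0.5452, -0.4475, 0.5494], 'contact_force': [-0.1665, 0.1668, -2.6548], 'width': 0.055, 'qpos': [0.1276, 0.2726, 1.6681, -0.0039, 1.2055, 1.8992]}
down [-0.0041 -0.0042 -1.    ] jawyaw -1.7702 shift mm [-2.0, 0.3, -0.6] turn 0.0008 q6 1.899
```

View pics/v19.png

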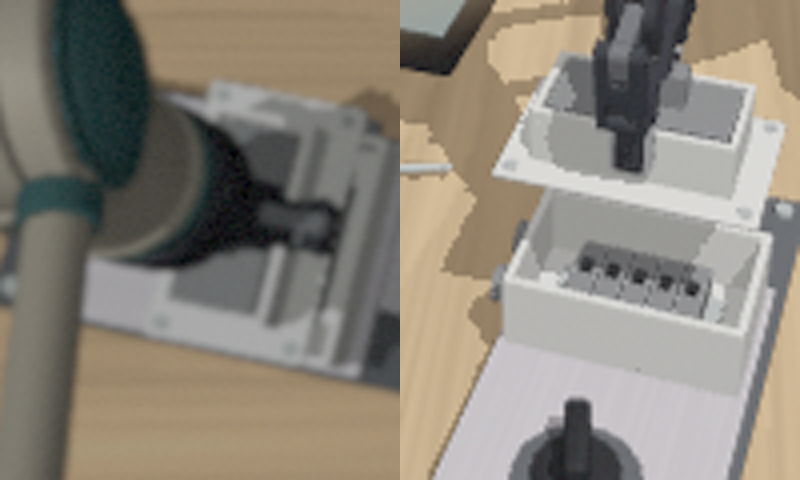

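```bash
python3 - <<'E'
from h import *
def g(n,x,y,w,h,k,gm=.8):
    im=cv2.imread(f'pics/{n}.png')[y:y+h,x:x+w]; im=cv2.resize(im,None,fx=k,fy=k,interpolation=cv2.INTER_CUBIC)
    return np.clip(255*(im/255.)**gm,0,255).astype(np.uint8)
cv2.imwrite('pics/a.png',g('s19',230,190,90,90,8)[:,:])
cv2.imwrite('pics/b.png',g('t19',110,175,75,90,8,.7)[:600])
cv2.imwrite('pics/b2.png',g('t19',110,175,75,90,8,.7)[300:])
im=cv2.imread('pics/a.png');cv2.imwrite('pics/a.png',im[:600])
E
```

```text
(no output)
```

View pics/a.png

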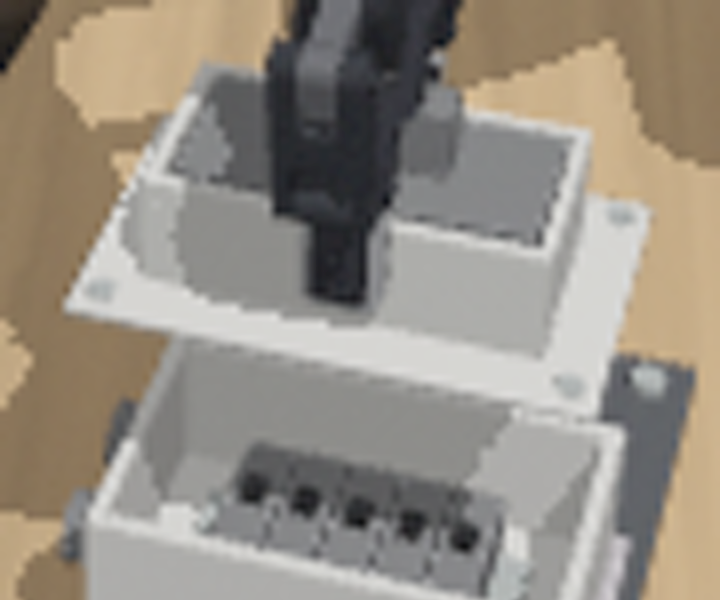

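View pics/b.png

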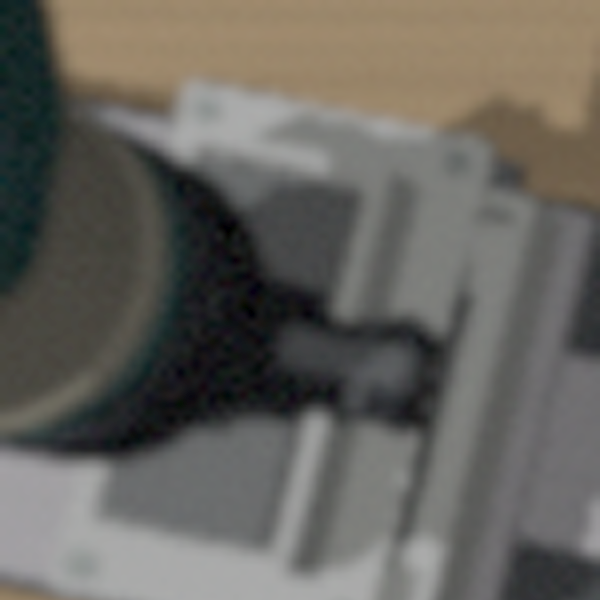

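View pics/b2.png

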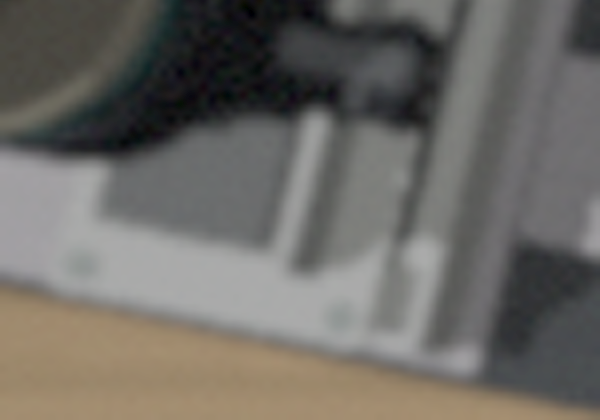

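```bash
python3 - <<'E'
from fit import *
S=lambda a:(np.array(a)+.5)/8-.5+[230,190]
T=lambda a:(np.array(a)+.5)/8-.5+[110,175]
zf=.1655
F=np.array(rect(144,88,zf*1000))/1000; B=np.array(rect(110,56,(zf+.034)*1000))/1000
# order (-x,-y),(+x,-y),(+x,+y),(-x,+y)
sf=S([[652,208],[65,305],[603,410]]); sb=S([[592,132],[205,65],[147,180],[552,250]])
for nm,o in (('side',[('side',F[[0,2,3]],sf),('side',B,sb)]),('top',[('top',F[:3],T([[368,648],[490,143],[180,80]]))])):
    p,r=fit(o,[.526,.136,-.2]); print(nm,np.round(p,4),np.round(r,1).tolist())
R84=np.array(rect(140,84,84))/1000
# box again, side from t0 plus current picks
Sb=lambda a:(np.array(a)+.5)/4.4-.5+[210,215]
p,r=fit([('side',R84,Sb([[432,125],[185,75],[135,178],[408,238]])),('side',R84[[0,2]],S([[625,432],[88,520]]))],[.52,.13,-.2]);print('box side',np.round(p,4),np.round(r,1).tolist())
E
```

```text
side [ 0.5255  0.1347 -0.1946] [[0.2, -0.7], [0.1, 0.0], [-0.3, 0.2], [0.2, -0.3], [-0.3, -0.5], [-0.5, 0.1], [0.5, 1.0]]
top [ 0.5271  0.1349 -0.1872] [[-0.1, 0.7], [0.0, -0.6], [0.0, -0.1]]
box side [ 0.5234  0.1376 -0.2024] [[0.3, 0.0], [-0.1, -0.3], [0.3, 0.0], [-0.9, 0.1], [0.4, -0.5], [-0.0, 0.6]]
```

```bash
python3 - <<'E'
from ov import *; from fit import rect
r=lambda a,b,z:np.array(rect(a,b,z))/1000
for i,P in enumerate(([0.5234,.1376,-.2],[.5274,.1371,-.2])):
    sets=[(P,r(140,84,84),(0,0,255)),(P,r(130,74,84),(0,255,255)),(P,r(140,84,34)[:2],(255,0,0))]
    ov('top','top0',sets,125,185,60,80,6.5,f'o{i}t'); ov('side','side0',sets,235,225,80,65,6.5,f'o{i}s')
h=np.hstack([cv2.imread('pics/o0t.png'),cv2.imread('pics/o1t.png')]);cv2.imwrite('pics/ot.png',h)
h=np.vstack([cv2.imread('pics/o0s.png')[:300],cv2.imread('pics/o1s.png')[:300]]);cv2.imwrite('pics/os.png',h)
E
```

```text
(no output)
```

View pics/ot.png

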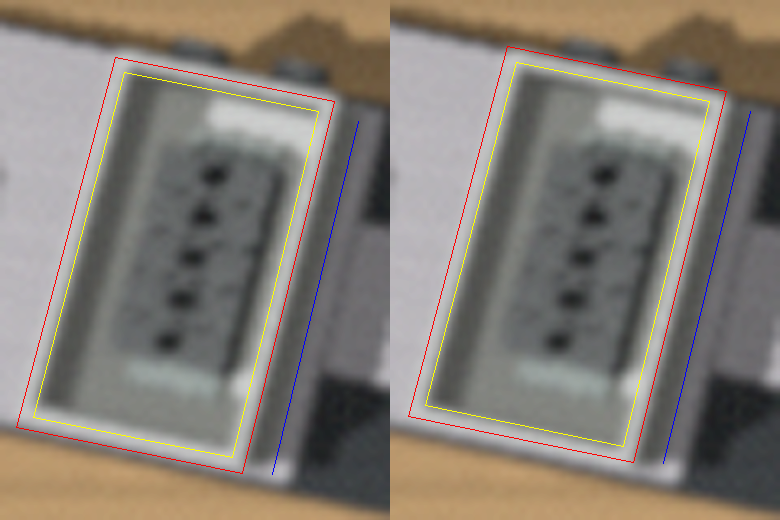

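View pics/os.png

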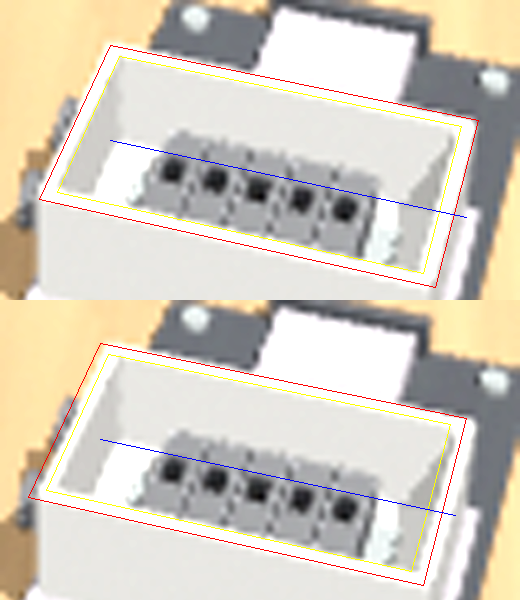

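```bash
python3 - <<'E'
from h import *
plan([.5235,.137,.087],-1.776)
E
```

```text
{'clock': 18.1, 'position': [0.526, 0.1351, 0.1486], 'ee_rot': [-0.4475, -0.5461, -0.4468, 0.5494], 'contact_force': [0.1796, -0.5676, -3.9481], 'width': 0.0552, 'qpos': [0.1257, 0.2719, 1.6676, -0.0036, 1.2056, 1.8994]}
down [-0.003  -0.0038 -1.    ] jawyaw -1.7724 shift mm [61.6, -2.7, -1.6] turn 0.0036 q6 1.899
```

Emit:
{"op": "move_arm", "data": {
  "rows": [
    [[15, -3, -1], 0.003, 50],
    [[30, -3, -1], 0.003, 50],
    [[45, -3, -1], 0.003, 50],
    [[57, -3, -1], 0.003, 50],
    [[61, -3, -1], 0.003, 50],
    [[61, -3, -1], 0.003, 50]
  ]
}}

```text
clock: 18.6
position: [0.5223, 0.135, 0.0865]
ee_rot: [-0.446, -0.546, -0.446, 0.551]
contact_force: [-0.3, -0.0, -2.2]
width: 0.0553
```

```bash
python3 - <<'E'
from h import *
snap('top','t20');snap('side','s20')
plan([.5235,.1365,.087],-1.776)
def g(n,x,y,w,h,k,gm=.8):
    im=cv2.imread(f'pics/{n}.png')[y:y+h,x:x+w]; im=cv2.resize(im,None,fx=k,fy=k,interpolation=cv2.INTER_CUBIC)
    return np.clip(255*(im/255.)**gm,0,255).astype(np.uint8)
cv2.imwrite('pics/a20.png',g('s20',230,210,95,75,8))
cv2.imwrite('pics/b20.png',g('t20',110,175,75,90,6.5,.7))
E
```

```text
{'clock': 18.7, 'position': [0.5237, 0.1357, 0.0881], 'ee_rot': [-0.4465, -0.5472, -0.4454, 0.5502], 'contact_force': [0.6326, 0.3456, -3.4735], 'width': 0.0548, 'qpos': [0.1275, 0.3237, 1.7594, -0.0041, 1.0613, 1.9061]}
down [-0.0023 -0.0039 -1.    ] jawyaw -1.7766 shift mm [1.0, -0.3, -0.7] turn -0.0006 q6 1.906
```

View pics/a20.png

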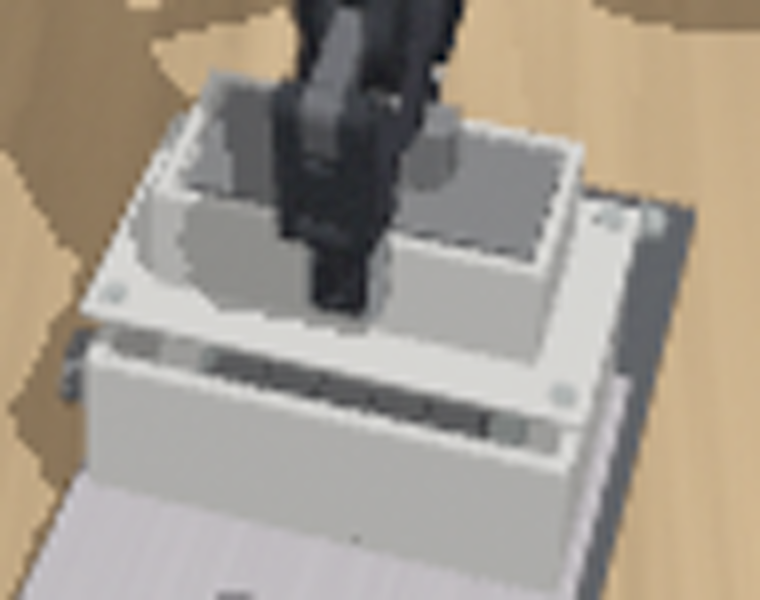

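View pics/b20.png

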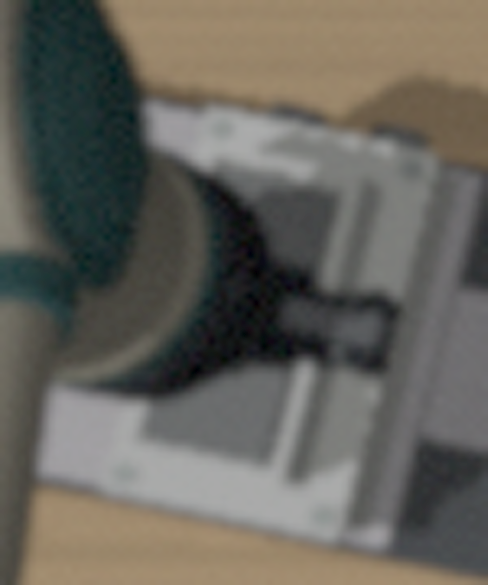

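```bash
python3 - <<'E'
from fit import *
def corners(P,L): c,s=np.cos(P[2]),np.sin(P[2]); return np.c_[P[0]+c*L[:,0]-s*L[:,1],P[1]+s*L[:,0]+c*L[:,1],L[:,2]]
P=[.5237,.1365,-.205]
F=np.array(rect(144,88,105.6))/1000;Rm=np.array(rect(140,84,84))/1000
print('pred side diff (rim-flangetop) near-right,near-left', [ (proj('side',corners(P,Rm)[[i]])-proj('side',corners(P,F)[[i]]))[0].round(2).tolist() for i in (3,2)])
print('obs', (np.array([572,468])-[582,420])/8, (np.array([88,350])-[82,310])/8)
S=lambda a:(np.array(a)+.5)/8-.5+[230,210]
B=np.array(rect(110,56,139.6))/1000
p,r=fit([('side',F[[0,2,3]],S([[640,208],[82,310],[582,420]])),('side',B,S([[582,145],[213,72],[163,190],[540,262]]))],P);print('flange side',p.round(4),r.round(1).tolist())
p,r=fit([('side',Rm[[2,3]],S([[88,350],[572,468]]))],P);print('rim side',p.round(4))
T=lambda a:(np.array(a)+.5)/6.5-.5+[110,175]
p,r=fit([('top',F[:3],T([[345,535],[438,155],[205,105]]))],P);print('flange top',p.round(4),r.round(1).tolist())
E
```

```text
pred side diff (rim-flangetop) near-right,near-left [[-1.55, 6.07], [1.35, 6.43]]
obs [-1.25  6.  ] [0.75 5.  ]
flange side [ 0.5235  0.1355 -0.2068] [[0.3, -0.2], [-0.6, -0.4], [0.5, 0.0], [0.3, -0.4], [-0.3, -0.6], [-1.4, 0.2], [0.6, 1.5]]
rim side [ 0.5232  0.134  -0.2268]
flange top [ 0.5241  0.1326 -0.1943] [[-0.1, 1.0], [0.2, -0.8], [-0.1, -0.2]]
```

Emit:
{"op": "move_arm", "data": {
  "rows": [
    [[4, 0, 0], 0, 50],
    [[8, 0, 0], 0, 50],
    [[10, 0, 0], 0, 50],
    [[10, 0, 0], 0, 50]
  ]
}}

```text
clock: 19.03
position: [0.5232, 0.1356, 0.0777]
ee_rot: [-0.446, -0.547, -0.446, 0.55]
contact_force: [0.6, 0.5, -2.2]
width: 0.0552
```

Emit:
{"op": "move_arm", "data": {
  "rows": [
    [[2, 0, 0], 0, 50],
    [[3, 0, 0], 0, 50],
    [[3, 0, 0], 0, 50]
  ]
}}

```text
clock: 19.28
position: [0.523, 0.1357, 0.0745]
ee_rot: [-0.446, -0.547, -0.446, 0.551]
contact_force: [-0.0, 0.0, -2.9]
width: 0.055
```

Emit:
{"op": "move_arm", "data": {
  "rows": [
    [[1, 0, 0], 0, 50],
    [[2, 0, 0], 0, 50],
    [[2, 0, 0], 0, 50]
  ]
}}

```text
clock: 19.53
position: [0.5229, 0.1357, 0.0723]
ee_rot: [-0.446, -0.547, -0.446, 0.551]
contact_force: [-0.1, -0.7, -2.4]
width: 0.0551
```

Emit:
{"op": "move_arm", "data": {
  "rows": [
    [[1, 0, 0], 0, 50],
    [[2, 0, 0], 0, 50],
    [[2, 0, 0], 0, 50]
  ]
}}

```text
clock: 19.78
position: [0.5231, 0.1357, 0.0709]
ee_rot: [-0.446, -0.547, -0.446, 0.55]
contact_force: [-0.6, -0.8, 1.4]
width: 0.0551
```

Emit:
{"op": "move_arm", "data": {
  "rows": [
    [[1, 0, 0], 0, 50],
    [[2, 0, 0], 0, 50],
    [[2, 0, 0], 0, 50]
  ]
}}

```text
clock: 20.03
position: [0.5231, 0.1357, 0.0708]
ee_rot: [-0.447, -0.547, -0.446, 0.55]
contact_force: [-3.3, -1.2, 11.1]
width: 0.0552
```

```bash
python3 - <<'E'
from h import *
snap('top','t21');snap('side','s21')
st(); print(manip.get_state()['moment'])
def g(n,x,y,w,h,k,gm=.8):
    im=cv2.imread(f'pics/{n}.png')[y:y+h,x:x+w]; im=cv2.resize(im,None,fx=k,fy=k,interpolation=cv2.INTER_CUBIC)
    return np.clip(255*(im/255.)**gm,0,255).astype(np.uint8)
cv2.imwrite('pics/a21.png',g('s21',230,210,95,75,8))
E
```

```text
{'clock': 20.1333, 'position': [0.5231, 0.1357, 0.0708], 'ee_rot': [-0.4466, -0.5472, -0.4456, 0.5501], 'contact_force': [-3.1822, -1.6122, 11.8813], 'width': 0.0552, 'qpos': [0.1275, 0.3411, 1.783, -0.004, 1.0202, 1.9059]}
[0.27080483 0.68965906 0.0630992 ]
```

View pics/a21.png

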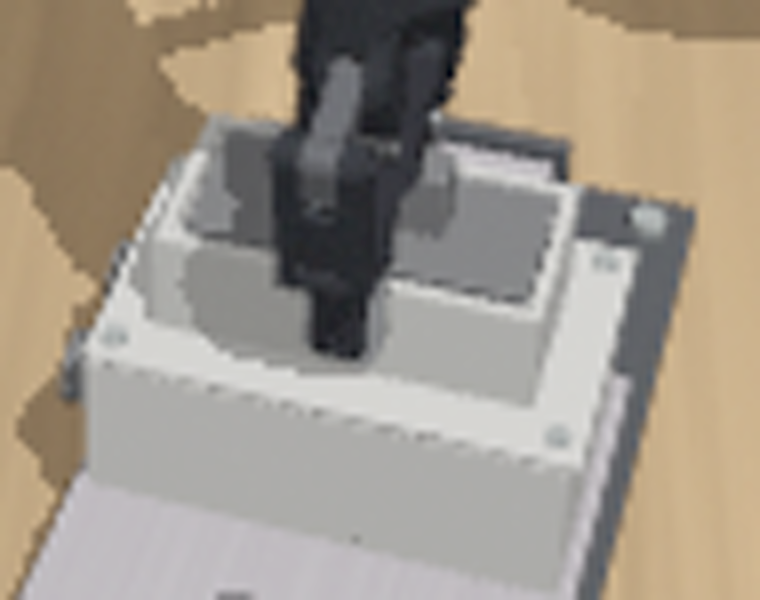

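Emit:
{"op": "move_arm", "data": {
  "rows": [
    [[-0.5, 0, 0], 0, 54],
    [[-0.5, 0, 0], 0, 56],
    [[-0.5, 0, 0], 0, 58],
    [[-0.5, 0, 0], 0, 62],
    [[-0.5, 0, 0], 0, 68],
    [[-0.5, 0, 0], 0, 72],
    [[-0.5, 0, 0], 0, 74]
  ],
  "force": 20
}}

```text
clock: 20.72
position: [0.5232, 0.1357, 0.0713]
ee_rot: [-0.447, -0.547, -0.446, 0.55]
contact_force: [0.2, 0.4, -0.0]
width: 0.0741
```

Emit:
{"op": "move_arm", "data": {
  "rows": [
    [[-8, 0, 0], 0, 74],
    [[-25, 0, 0], 0, 74],
    [[-45, 0, 0], 0, 74],
    [[-65, 0, 0], 0, 74],
    [[-72, 0, 0], 0, 50],
    [[-72, 0, 0], 0, 40],
    [[-72, 0, 0], 0, 40]
  ]
}}

```text
clock: 21.3
position: [0.5233, 0.136, 0.1433]
ee_rot: [-0.447, -0.547, -0.445, 0.55]
contact_force: [0.1, 0.5, -0.9]
width: 0.0406
```

```bash
python3 - <<'E'
from h import *
snap('top','t22');snap('side','s22')
plan([.5231,.1357,.108],-1.776)
def g(n,x,y,w,h,k,gm=.8):
    im=cv2.imread(f'pics/{n}.png')[y:y+h,x:x+w]; im=cv2.resize(im,None,fx=k,fy=k,interpolation=cv2.INTER_CUBIC)
    return np.clip(255*(im/255.)**gm,0,255).astype(np.uint8)
cv2.imwrite('pics/a22.png',g('s22',230,200,95,75,8))
E
```

```text
{'clock': 21.4, 'position': [0.5224, 0.1358, 0.1421], 'ee_rot': [-0.4461, -0.5465, -0.446, 0.5508], 'contact_force': [0.1279, -0.0928, -0.5123], 'width': 0.04, 'qpos': [0.1279, 0.2733, 1.6831, -0.0036, 1.1903, 1.9056]}
down [-0.0047 -0.004  -1.    ] jawyaw -1.7764 shift mm [34.1, 0.9, -0.2] turn -0.0004 q6 1.906
```

View pics/a22.png

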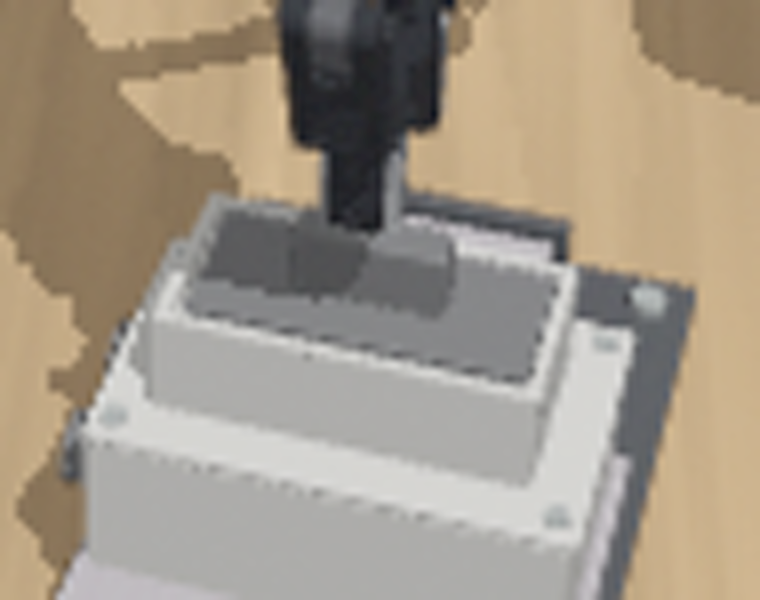

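Emit:
{"op": "move_arm", "data": {
  "rows": [
    [[8, 1, 0], 0, 40],
    [[18, 1, 0], 0, 40],
    [[27, 1, 0], 0, 40],
    [[31, 1, 0], 0, 40],
    [[31, 1, 0], 0, 40]
  ]
}}

```text
clock: 21.82
position: [0.5218, 0.1353, 0.1089]
ee_rot: [-0.445, -0.545, -0.447, 0.552]
contact_force: [1.0, 0.6, -0.0]
width: 0.0405
```

```bash
python3 - <<'E'
from h import *
snap('side','s23')
plan([.5231,.1357,.108],-1.776)
def g(n,x,y,w,h,k,gm=.8):
    im=cv2.imread(f'pics/{n}.png')[y:y+h,x:x+w]; im=cv2.resize(im,None,fx=k,fy=k,interpolation=cv2.INTER_CUBIC)
    return np.clip(255*(im/255.)**gm,0,255).astype(np.uint8)
cv2.imwrite('pics/a23.png',g('s23',230,200,95,75,8,.6))
E
```

```text
{'clock': 21.8667, 'position': [0.5225, 0.1354, 0.1098], 'ee_rot': [-0.4456, -0.5457, -0.4465, 0.5516], 'contact_force': [1.0585, -0.3365, -0.1145], 'width': 0.04, 'qpos': [0.1271, 0.3032, 1.7282, -0.0037, 1.1178, 1.9051]}
down [-0.0072 -0.0043 -1.    ] jawyaw -1.7764 shift mm [1.8, 0.6, -0.4] turn -0.0004 q6 1.905
```

View pics/a23.png

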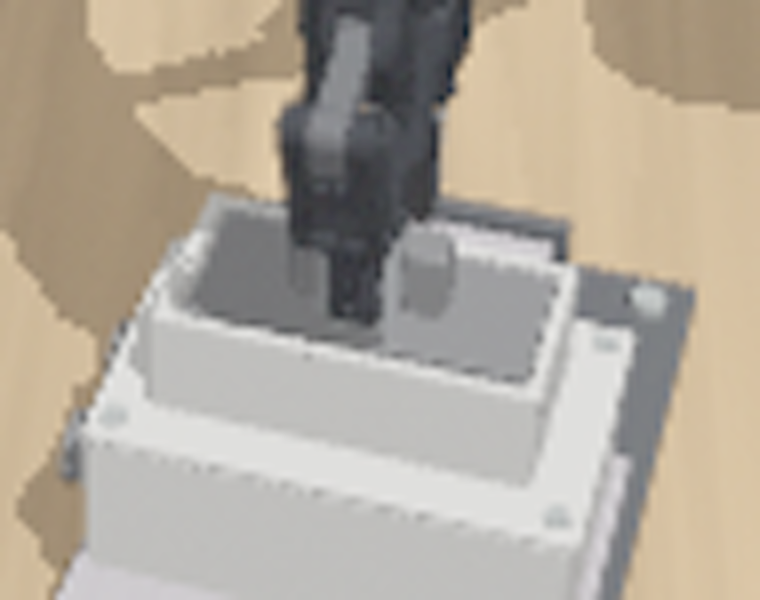

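Emit:
{"op": "move_arm", "data": {
  "rows": [
    [[0.5, 0, 0], 0, 28],
    [[0.5, 0, 0], 0, 22],
    [[0.5, 0, 0], 0, 19],
    [[0.5, 0, 0], 0, 17],
    [[0.5, 0, 0], 0, 15],
    [[0.5, 0, 0], 0, 13],
    [[0.5, 0, 0], 0, 10],
    [[0.5, 0, 0], 0, 8]
  ],
  "force": 20
}}

```text
clock: 22.53
position: [0.5228, 0.1356, 0.1098]
ee_rot: [-0.446, -0.546, -0.446, 0.551]
contact_force: [0.1, 1.4, 3.6]
width: 0.0133
```

Emit:
{"op": "move_arm", "data": {
  "rows": [
    [[0, 0, 0], 0, 8],
    [[0, 0, 0], 0, 8],
    [[-1, 0, 0], 0, 8],
    [[-3, 0, 0], 0, 8],
    [[-6, 0, 0], 0, 8],
    [[-10, 0, 0], 0, 8],
    [[-15, 0, 0], 0, 8],
    [[-15, 0, 0], 0, 8]
  ],
  "force": 40
}}

```text
clock: 23.2
position: [0.5237, 0.1358, 0.126]
ee_rot: [-0.446, -0.547, -0.446, 0.551]
contact_force: [0.5, -0.4, -1.0]
width: 0.0129
```

```bash
python3 - <<'E'
from h import *
snap('side','s24')
st()
def g(n,x,y,w,h,k,gm=.8):
    im=cv2.imread(f'pics/{n}.png')[y:y+h,x:x+w]; im=cv2.resize(im,None,fx=k,fy=k,interpolation=cv2.INTER_CUBIC)
    return np.clip(255*(im/255.)**gm,0,255).astype(np.uint8)
cv2.imwrite('pics/a24.png',g('s24',230,200,95,75,8,.6))
E
```

```text
{'clock': 23.25, 'position': [0.5235, 0.1357, 0.1256], 'ee_rot': [-0.446, -0.5466, -0.446, 0.5508], 'contact_force': [0.2331, 1.0226, -0.6412], 'width': 0.0128, 'qpos': [0.1272, 0.2888, 1.7056, -0.0034, 1.1522, 1.9051]}
```

View pics/a24.png

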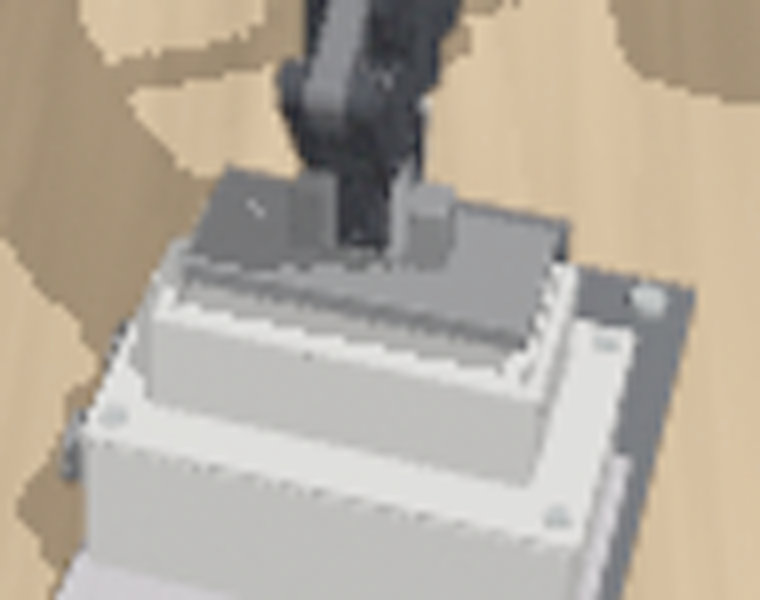

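Emit:
{"op": "move_arm", "data": {
  "rows": [
    [[-10, 0, 0], 0, 8],
    [[-30, 0, 0], 0, 8],
    [[-50, 0, 0], 0, 8],
    [[-75, 0, 0], 0, 8],
    [[-95, 0, 0], 0, 8],
    [[-110, 0, 0], 0, 8],
    [[-116, 0, 0], 0, 8],
    [[-118, 0, 0], 0, 8]
  ]
}}

```text
clock: 23.92
position: [0.5247, 0.1363, 0.2453]
ee_rot: [-0.447, -0.547, -0.446, 0.55]
contact_force: [-0.4, -0.2, -0.8]
width: 0.0127
```

Emit:
{"op": "move_arm", "data": {
  "rows": [
    [[0, 0, 0], 0, 8],
    [[0, 0, 0], 0, 8],
    [[0, 0, 0], 0, 8],
    [[0, 0, 0], 0, 8]
  ]
}}

```text
clock: 24.25
position: [0.5241, 0.1362, 0.2442]
ee_rot: [-0.446, -0.547, -0.446, 0.551]
contact_force: [0.8, 0.0, -0.7]
width: 0.013
```

```bash
python3 - <<'E'
from h import *
snap('side','s25');snap('top','t25')
plan([.523,.136,.24],-1.776); s=manip.get_state(); print(np.abs(s['qd']).max())
def g(n,x,y,w,h,k,gm=.8):
    im=cv2.imread(f'pics/{n}.png')[y:y+h,x:x+w]; im=cv2.resize(im,None,fx=k,fy=k,interpolation=cv2.INTER_CUBIC)
    return np.clip(255*(im/255.)**gm,0,255).astype(np.uint8)
cv2.imwrite('pics/a25.png',np.hstack([g('s25',210,140,110,170,3.5,.6),g('t25',60,140,110,170,3.5,.6)]))
E
```

```text
{'clock': 24.35, 'position': [0.5243, 0.1362, 0.2445], 'ee_rot': [-0.4463, -0.5471, -0.4457, 0.5503], 'contact_force': [0.1305, -0.8909, -0.8945], 'width': 0.0132, 'qpos': [0.1279, 0.2097, 1.5082, -0.0031, 1.4271, 1.9049]}
down [-0.0031 -0.0035 -1.    ] jawyaw -1.7765 shift mm [4.5, -1.3, 0.5] turn -0.0005 q6 1.905
0.004854636381692777
```

View pics/a25.png

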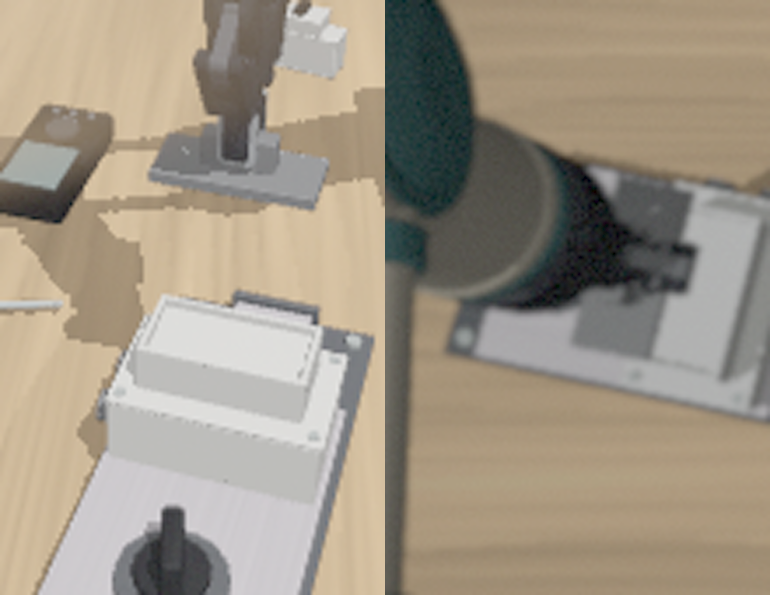

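```bash
python3 -c "
from rig import manip; print(manip.sign_off())"
```

```text
the job is handed in; nothing more can be done
None
```

The job is done and handed in at about 24.4 s of the 67 s allowed.

**What I did**
- **Knob:** I turned the clamp knob clockwise to its stop. The moment about the vertical rose from about 0.2 to 1.8 N m over the last turn. The later pictures show the bar turned from its start direction.
- **Cover:** I carried the double cover by its inner cover and lowered it in the grip. It made contact at tool height 70.8 mm, against 70.5 mm expected for fully home. The picture shows the flange flush on the box rim all along the visible edges.
- **Lid:** I lifted the outer lid alone by its handle. I finished holding it about 13.5 cm above where it sat, with the tool within about 0.3° of vertical. The inner cover is still seated in the last side picture.

**Checks that disagreed**
- **Finger ends:** They sat about 19 mm higher than the reported tool position. I found this by touching the knob's top lightly, at about 10 N, and corrected the later grasp heights by it.
- **Box position:** The two cameras differed by up to 6 mm along the rail. The knob's position put the box about 4 mm off in x from the cameras' estimate. I settled this by comparing the flange with the rim at close range, and the cover went in without catching.
- **Knob angle and carriage:** I did not measure the knob's final angle directly; it follows from the turn and the moment. I also compared the box's place only by eye: it looked unchanged after clamping, and I took no precise reading.
- **Bystanders:** I did not check the meter, screwdriver and breaker one by one at the end. The arm never went near them at low height.

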